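Sort the courtyard empties

TASK

Sort the empties on the slab: stand the two glass bottles in the low wooden rack, the large one in its wide bay and the small one in its narrow bay; stand both cans upright in the metal tray; and lay the black screw cap in the white dish. Set the bottles down gently rather than dropping them, never tip one over, and leave the little potted cactus where it is.

Things in the scene. Friction and masses are not known exactly. Their poses are not given: they have to be found in the camera images.
- bottle_large_mid (a point): Large empty green glass soda bottle, loose, standing upright, about 0.3 kg: 200 mm tall; body 62 mm across up to 110 mm above its foot, then a shoulder narrowing to a straight neck 28 mm across from 150 to 200 mm above the foot (grip it by this neck). The point is on its axis half-way up, 100 mm above the foot; z points up along the bottle.
- bottle_small_mid (a point): Small empty green glass soda bottle, loose, standing upright, about 0.18 kg: 150 mm tall; body 46 mm across up to 80 mm above its foot, then a shoulder narrowing to a straight neck 26 mm across from 106 to 150 mm above the foot (grip it by this neck). The point is on its axis half-way up, 75 mm above the foot; z points up along the bottle.
- can_large_mid (a point): Large bare aluminium drinks can, loose, standing upright, about 30 g: 66 mm across, 115 mm tall. The point is its centre, 57.5 mm above its foot; z points up along the can. It can be gripped anywhere across its side, best in its upper half.
- can_small_mid (a point): Small bare aluminium drinks can, loose, standing upright, about 30 g: 53 mm across, 90 mm tall. The point is its centre, 45 mm above its foot; z points up along the can. It can be gripped anywhere across its side, best in its upper half.
- cap_mid (a point): Black plastic screw cap, a loose disc 40 mm across and 22 mm high lying flat, about 15 g. The point is its centre, 11 mm above its underside.
- rack: Low wooden bottle rack, fixed, 108 mm along its x, 194 mm along its y, 60 mm tall, with two unequal open bays side by side along its y. The origin is the centre of its underside; z up. Its floor is 10 mm above the origin. The wide bay (84 mm by 84 mm inside) is centred at y = +43 mm, x = 0; the narrow bay (84 mm along x by 64 mm along y inside) is centred at y = -53 mm, x = 0; a 22 mm thick wooden partition stands between them. Outer walls are 12 mm thick.
- tray: Shallow dark steel tray, fixed, 122 mm along its x, 212 mm along its y, rim 30 mm high, walls and floor 6 mm thick (inside 110 mm by 200 mm). The origin is the centre of its underside; z up. There is room for both cans side by side along its y, for instance at y = +48 mm and y = -48 mm.
- dish: Round white ceramic dish, fixed, 160 mm across the rim and 120 mm across the foot, 30 mm high; wall 5 mm thick and sloping outwards, flat inner floor about 110 mm across, 6 mm above the origin. The origin is the centre of its underside; z up.
- pot_mid (a point): Small terracotta pot with a round cactus, loose bystander, 62 mm across at the rim, 84 mm tall with the cactus, to be left where it stands. The point is on its axis 30 mm above its foot.
Mind the look-alikes: they are no part of the job. Of the things like the part that bears cap_mid, leave any that is orange or turquoise; of the rest the smaller one is meant.

How it is judged (in metres and radians):
At the end, for the whole second after the job is handed in: Released and at rest on their floors (8 mm), bottles and cans upright (0.12 rad): large bottle in wide bay (14 mm along rack y, 24 mm x), small in narrow bay (13, 24 mm); can axes within 35 mm (x) and 80 mm (y) of tray centre; cap within 45 mm of dish centre (x of bottle_large_mid in the frame of rack between -0.024 and 0.024 m and y of bottle_large_mid in the frame of rack between 0.029 and 0.057 m and z of bottle_large_mid in the frame of rack between 0.102 and 0.118 m and angle between each of bottle_large_mid, bottle_small_mid, can_large_mid, can_small_mid's own z axis and vertical below 0.12 rad and linear speed of each of bottle_large, bottle_small, can_large, can_small, cap below 0.03 m/s and x of bottle_small_mid in the frame of rack between -0.024 and 0.024 m and y of bottle_small_mid in the frame of rack between -0.066 and -0.04 m and z of bottle_small_mid in the frame of rack between 0.077 and 0.093 m and x of can_large_mid in the frame of tray between -0.035 and 0.035 m and y of can_large_mid in the frame of tray between -0.08 and 0.08 m and z of can_large_mid in the frame of tray between 0.0555 and 0.0715 m and x of can_small_mid in the frame of tray between -0.035 and 0.035 m and y of can_small_mid in the frame of tray between -0.08 and 0.08 m and z of can_small_mid in the frame of tray between 0.043 and 0.059 m and horizontal distance between cap_mid and dish below 0.045 m and z of cap_mid in the frame of dish between 0.009 and 0.025 m); the robot touches nothing.
It fails at once if a glass bottle is tipped over (angle between any of bottle_large_mid, bottle_small_mid's own z axis and vertical above 0.6 rad).
It fails at once if a bottle is dropped: it moves faster than 0.5 m/s while the fingers do not hold it (a fall of over about 12 mm) ((contact force between bottle_large and the fingers below 0.1 N and linear speed of bottle_large above 0.5 m/s) or (contact force between bottle_small and the fingers below 0.1 N and linear speed of bottle_small above 0.5 m/s)).
It fails at once if the potted cactus is moved more than 30 mm (distance of pot_mid from where it was at the start of the episode above 0.03 m).
It also fails if it takes over 128 s, if anything falls off the work surface, if the arm or the gripper's body presses on something with over 40 N, if the wrist force passes 120 N, or if a joint passes its speed limit or range.

ROBOT

A 6-joint arm with a two-finger parallel gripper is mounted at the origin on the work surface. World frame = base frame: x ahead of the robot, y to its left, z up, the work surface at z = 0. Lengths are in mm, angles in rad, forces in N, time in s.
With the tool pointing down it reaches from about 350 to 975 mm from the base axis. Payload 7.1 kg.
Tool frame: the origin (TCP) lies between the finger pads; the fingertips stand 8 mm ahead of it and the grasp point (between the pads) lies 11 mm behind it; x points along the fingers, y is the direction in which the jaws open and shut, and the axes are right-handed (so a half turn about x gives the same grasp; the last joint's range is limited). The gripper opens to 88 mm and grips with 3 to 60 N. Pads are 20 mm wide; open, the fingers measure 115 mm over their backs; the gripper's body (75 mm by 178 mm) begins 61 mm behind the grasp point.
Start: joints at [-1.121, 0.423, 1.63, -0, 1.089, -0.019], TCP at [282.399, -557.544, 230.675] pointing down, gripper open.
Joint ranges: [-3, 3], [-0.9, 2.11], [0.09, 2.58], [-1.31, 4.45], [0.11, 2.69], [-2.54, 2.54]. Speed limits (rad/s): [2.39, 2.39, 3.01, 3.14, 3.14, 3.14].

INTERFACE

Orientations are given as a rotation vector (axis times angle).
In Python, from workcell import ctrl gives the robot as it stands.
- The arm moves only by the tool apply_moves, never from a script. Its argument "increments" is a list of rows, each an object with "gripper": the opening in per cent of the stroke, from 0 (shut) to 100 (fully open); "delta_pos": the shift along the tool's x, y, z in cm, a list of three; "dr": the turn, a rotation vector about the tool's x, y, z in rad, a list of three. In form: [{"gripper": gripper, "delta_pos": [dx, dy, dz], "dr": [ax, ay, az]}, ...]. A call has exactly 5 rows; each row shifts and turns the commanded pose from where the row before left it, along the tool's axes as they then stand; what a row does not reach is not made up. A row lasts 1/12 s, in which the tool goes at most 41.7 mm and 7.16 degrees, less where a joint would pass 70% of its speed; a pose out of reach is approached as far as the arm can. A call with a gripper value outside its range is refused whole. The fingers move at their own pace and stop on an object; the grip force is fixed at half the most. Time passes only in rows, so rows that do not move let the fingers close, or fill a call up. It gives the time, the measured TCP pose, the force and the opening at its end, in the units of the state.
- ctrl.get_obs(): the state, without advancing time (a new reading comes with each control period).
- ctrl.get_image(name): name is "side" or "top"; returns a dict with "img" (400x640x3 uint8, red, green, blue), "range_z" (400x640 float32, mm along the optical axis (not along the pixel's ray), 0 where there is no reading), "mtx" (3x3 intrinsics, pixels), "k1" (the pictures are not rectified: a ray, as slopes to the right and down, at radius r is drawn at 1 + k1 r^2 times it, then the intrinsics apply), "rvec" (rotation vector, rad) and "tvec" (3), from world to camera coordinates, as OpenCV has them. Camera axes: x right, y down, z forward; pixel columns grow to the right and rows downward; lengths in mm; the calibration is good to about 2 mm. A picture is of the moment at which its call begins.
- ctrl.close_job(): hands the job in, once; it reports no verdict.
The state is a dict: "t": time; "qpos": joint angles; "qvel": joint speeds; "joint_torque": joint torques, N m; "ee_pos": TCP position; "orientation": TCP orientation; "ft_force": force on the tool from outside, world axes, zero at the start; "moment": the same for the moment, N m; "width": finger opening in mm.
Only numpy, scipy, OpenCV 4.12 (cv2) and the standard library are available. Lean on these libraries where they do the work, as an engineer would, in place of code of your own. Each camera call takes 0.05 s, during which the arm holds its last target. There are 200 camera calls.

## Working session

There is one attempt and no reset: what is moved stays moved. The work goes in short steps, Python scripts to look and compute and a tool call to move; the robot and the scene stay as the last step left them, time stands still between calls to the robot, and variables do not carry over. Pictures are saved under pics/ and viewed, about 12 in all and at most 16, crops included, and the job is handed in when it is done.

Besides the shell and the picture viewer there is one more tool, called after "Call:" as name(argument=value, ...) on one line, values as JSON. apply_moves: Moves the arm, as the interface text tells. Its arguments: {"type":"object","properties":{"increments":{"type":"array","items":{"type":"object","properties":{"gripper":{"type":"number"},"delta_pos":{"type":"array","items":{"type":"number"}},"dr":{"type":"array","items":{"type":"number"}}}}}},"required":["increments"]}

```bash
mkdir -p pics; cat > h.py <<'E'
import numpy as np, cv2
from workcell import ctrl
def snap(name,fn=None):
    d=ctrl.get_image(name)
    np.savez('/tmp/%s.npz'%name,**d)
    if fn: cv2.imwrite('pics/'+fn,d['img'][:,:,::-1])
    return d
def load(name): return dict(np.load('/tmp/%s.npz'%name))
def ray(d,u,v):
    K=d['mtx']; xd=np.array([(u-K[0,2])/K[0,0],(v-K[1,2])/K[1,1]])
    x=xd.copy()
    for _ in range(20): x=xd/(1+float(d['k1'])*(x@x))
    return np.array([x[0],x[1],1.])
def cam(d):
    R=cv2.Rodrigues(np.array(d['rvec'],float))[0]; return R,np.array(d['tvec'],float).ravel()
def world(d,u,v,z=None):
    R,t=cam(d); r=ray(d,u,v); c=-R.T@t; w=R.T@r
    s=float(d['range_z'][int(v),int(u)]) if z is None else (z-c[2])/w[2]
    return c+s*w
def proj(d,p):
    R,t=cam(d); q=R@np.array(p,float)+t; x=q[:2]/q[2]; x=x*(1+float(d['k1'])*(x@x))
    return x*[d['mtx'][0,0],d['mtx'][1,1]]+d['mtx'][:2,2]
E
python3 - <<'E'
from h import *
for n in('top','side'):
    d=snap(n,n+'0.png'); R,t=cam(d); print(n,-R.T@t,R[2],d['mtx'][0,0],d['k1'])
o=ctrl.get_obs(); print(o)
E
```

```text
top [ 361.12121786   -5.02544642 1263.49596428] [ 0.04180401  0.01549245 -0.99900571] 481.23523842513 -0.1498791914276275
side [-22.30688564 549.95475969 841.75087221] [ 0.44878535 -0.51455304 -0.73063457] 413.1192112045884 -0.023458646185221387
{'t': 0.1, 'qpos': array([-1.12094754e+00,  4.23783200e-01,  1.63059949e+00, -1.12262874e-05,
        1.08861174e+00, -1.90348272e-02]), 'qvel': array([-0.00071321, -0.00081488, -0.00203534,  0.00051989,  0.00154569,
       -0.00158425]), 'joint_torque': array([-1.80254956e-04, -5.45617175e+01, -2.74323392e+01,  6.45306520e-02,
        1.87397667e-02, -1.86902662e-05]), 'ee_pos': array([ 282.21844242, -557.10205583,  229.97323771]), 'orientation': array([ 1.96053355,  0.46969934, -1.96115717]), 'ft_force': array([-0.30645467, -0.50356738,  0.44399594]), 'moment': array([-0.00266844, -0.02716384, -0.06216777]), 'width': 88.14036411792426}
```

View pics/top0.png

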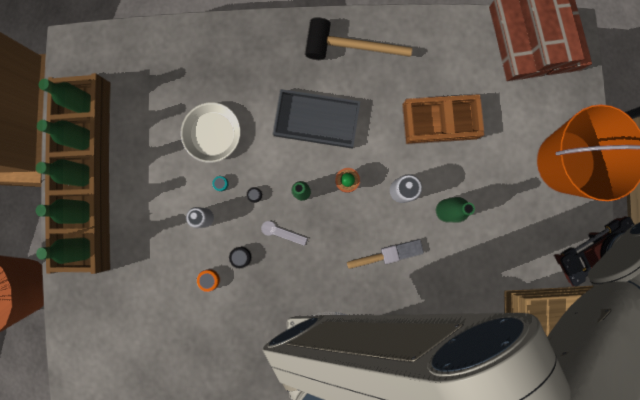

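View pics/side0.png

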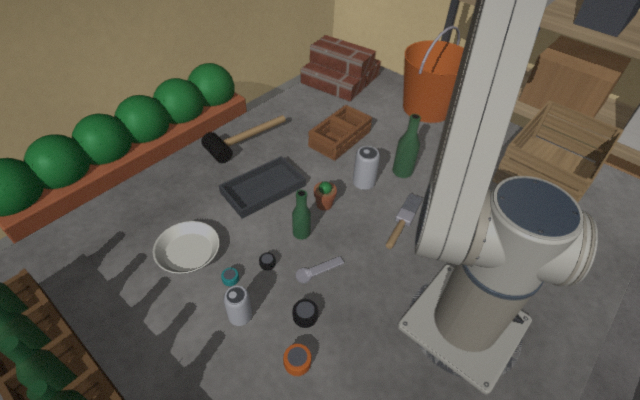

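The side and top views show two black caps: top (254,194) is the smaller and (240,257) the larger. The turquoise one at (220,183) and the orange one at (207,280) are excluded, so (254,194) is the cap meant. An enlarged crop will confirm that and give precise pixels.

```bash
python3 - <<'E'
from h import *
d=load('top'); c=d['img'][85:300,175:335,::-1]; e=d['img'][85:230,270:490,::-1]
cv2.imwrite('pics/cropA.png',cv2.resize(c,None,fx=2.75,fy=2.75,interpolation=cv2.INTER_CUBIC))
cv2.imwrite('pics/cropB.png',cv2.resize(e,None,fx=3.6,fy=3.6,interpolation=cv2.INTER_CUBIC))
print('origin',proj(d,[0,0,0]),proj(d,[600,0,0]),proj(d,[282,-557,230]))
# depth-based: world height map, connected blobs
R,t=cam(d); H,W=400,640
K=d['mtx']; uv=np.mgrid[0:H,0:W][::-1].reshape(2,-1).T.astype(float)
Z=d['range_z'].ravel().astype(float)
dist=np.array([d['k1'],0,0,0,0],float)
n=cv2.undistortPoints(uv[:,None],K.astype(float),dist)[:,0]
P=(np.c_[n,np.ones(len(n))]*Z[:,None]-t)@R
P=P.reshape(H,W,3); np.save('/tmp/P.npy',P)
for nm,u,v in[('cap',254,194),('capbig',240,257),('turq',220,183),('bl',470,209),('bs',298,187),('cl',408,184),('cs',194,214),('pot',347,179),('dish',211,132),('tray',317,118),('rack floor',425,120),('rim',443,118),('floor',330,250)]:
    print(nm,P[v,u].round(1))
m=((P[:,:,2]>8)&(d['range_z']>0)).astype(np.uint8)
m[300:]=0
nl,lab,st,ce=cv2.connectedComponentsWithStats(m)
for i in range(1,nl):
    if st[i,4]>60:
        q=P[lab==i]; top=q[q[:,2]>np.percentile(q[:,2],97)-6]
        print(ce[i].round(),st[i,4],'zmax',np.percentile(q[:,2],98).round(),'topmid',((top.min(0)+top.max(0))/2).round(1),'ext',np.ptp(top,axis=0).round(),'mid',((q.min(0)+q.max(0))/2).round(1),np.ptp(q,axis=0).round())
E
```

```text
origin [329.45197681 356.25906781] [323.3495811  129.30983942] [575.89200225 247.35921711]
cap [432.3 185.1  18.3]
capbig [270.4 222.9  33.1]
turq [463.4 273.6  21.8]
bl [ 375.2 -322.8  201.8]
bs [438.   61.8 152.2]
cl [ 440.4 -199.3  118. ]
cs [382.7 323.6  95.8]
pot [458.9 -55.   85.3]
dish [602.3 300.2   4.8]
tray [630.   16.    4.7]
rack floor [ 616.4 -269.7   10.3]
rim [ 613.4 -309.2   46.6]
floor [280.9  -8.8   1.1]
[539.  37.] 6510 zmax 131.0 topmid [ 820.8 -600.4  129.7] ext [174. 132.  11.] mid [ 830.5 -598.5   71.5] [218. 262. 127.]
[342.  42.] 1654 zmax 58.0 topmid [839.5  10.9  56.4] ext [102.  51.  10.] mid [839.9 -95.9  35.9] [108. 282.  51.]
[ 75. 174.] 12673 zmax 220.0 topmid [498.  659.8 219.1] ext [423.  34.  12.] mid [498.4 659.7 116.6] [523. 148. 217.]
[315. 117.] 953 zmax 34.0 topmid [626.4  19.4  32.6] ext [157. 229.  10.] mid [626.6  19.3  22.7] [159. 229.  29.]
[443. 118.] 3145 zmax 64.0 topmid [ 613.8 -310.6   62. ] ext [118. 200.  10.] mid [ 613.8 -310.6   37.4] [118. 200.  59.]
[208. 131.] 1319 zmax 33.0 topmid [599.3 297.6  32.2] ext [158. 156.  11.] mid [
[... 704 characters left out ...]
[39. 39. 21.]
[454. 210.] 779 zmax 203.0 topmid [ 376.5 -318.4  201. ] ext [29. 30. 10.] mid [ 376.5 -315.4  106.9] [ 62.  57. 198.]
[199. 217.] 471 zmax 95.0 topmid [375.4 321.5  93. ] ext [45. 44. 10.] mid [374.9 321.7  53.2] [51. 52. 89.]
[598. 266.] 5713 zmax 678.0 topmid [ 249.4 -383.2  678.8] ext [14. 64. 24.] mid [ 238.1 -530.5  349.4] [222. 369. 682.]
[390. 254.] 904 zmax 24.0 topmid [ 268.9 -149.3   21.7] ext [ 65. 196.   9.] mid [ 267.4 -149.6   17. ] [ 68. 196.  18.]
[240. 257.] 390 zmax 37.0 topmid [269.1 225.9  35. ] ext [49. 52.  9.] mid [268.7 225.   24.4] [54. 55. 30.]
[208. 280.] 395 zmax 37.0 topmid [211.  312.4  35. ] ext [55. 51.  9.] mid [211.5 311.7  23.9] [56. 54. 31.]
```

View pics/cropA.png

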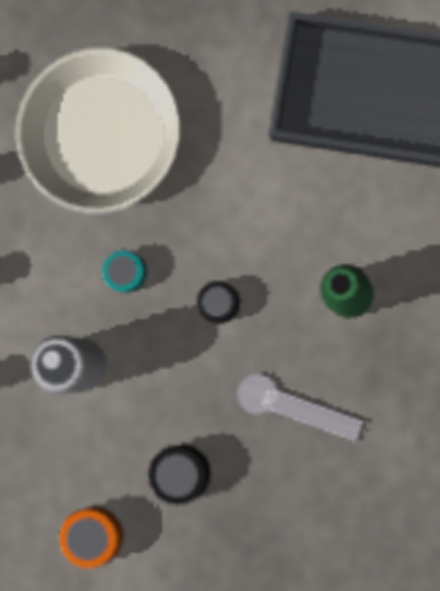

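View pics/cropB.png

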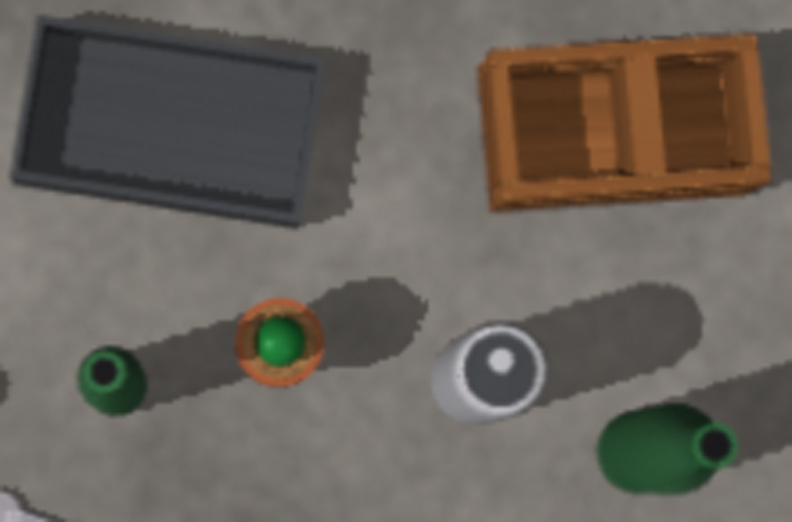

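The crops confirm it. The smaller black cap is at cropA (218,301), measured about 39 mm across, against about 54 mm for the larger one at (180,473). The rack's wide bay is on the left (+y) side. Next I'll get the rack and tray poses and the tool orientation.

```bash
cat >> h.py <<'E'
from scipy.spatial.transform import Rotation as Ro
# wanted orientation: tool x = -z world, tool y = +/- x world
def goal(sgn):
    x=np.array([0,0,-1.]); y=np.array([sgn,0,0.]); return Ro.from_matrix(np.c_[x,y,np.cross(x,y)])
def to(p,G):
    o=ctrl.get_obs(); Rc=Ro.from_rotvec(o['orientation'])
    print('t',round(o['t'],2),'at',o['ee_pos'].round(1),'w',round(o['width'],1),'F',o['ft_force'].round(1),'dr',(Rc.inv()*G).as_rotvec().round(3),
      'd cm(G)',(G.inv().apply(np.array(p)-o['ee_pos'])/10).round(2),'q6',o['qpos'][5].round(2))
def cloud(d):
    R,t=cam(d); uv=np.mgrid[0:400,0:640][::-1].reshape(2,-1).T.astype(float)
    n=cv2.undistortPoints(uv[:,None],d['mtx'].astype(float),np.array([d['k1'],0,0,0,0],float))[:,0]
    return ((np.c_[n,np.ones(len(n))]*d['range_z'].ravel()[:,None].astype(float)-t)@R).reshape(400,640,3)
E
python3 - <<'E'
from h import *
o=ctrl.get_obs(); print(Ro.from_rotvec(o['orientation']).as_matrix().round(3))
for s in(1,-1): to([375.5,-317.5,340],goal(s))
for n in('top','side'):
    P=cloud(load(n)).reshape(-1,3); P=P[np.isfinite(P).all(1)]
    for nm,c,zr,hw in[('rack',(614,-310),(50,66),(75,115)),('tray',(626,19),(20,36),(85,120)),('dish',(599,298),(20,36),(90,90)),('dishfloor',(599,298),(2,12),(60,60)),
        ('BLneck',(376,-318),(160,206),(25,25)),('BSneck',(436,61),(115,156),(25,25)),('CL',(433,-201),(80,122),(45,45)),('CS',(375,321),(60,97),(40,40)),('cap',(431,186),(10,29),(30,30))]:
        m=(abs(P[:,0]-c[0])<hw[0])&(abs(P[:,1]-c[1])<hw[1])&(P[:,2]>zr[0])&(P[:,2]<zr[1]); q=P[m]
        if len(q)<5: print(n,nm,len(q));continue
        lo,hi=q.min(0),q.max(0); r=cv2.minAreaRect(q[:,:2].astype(np.float32))
        print(n,nm,len(q),'mid',((lo+hi)/2).round(1),'ext',(hi-lo).round(),'rect',np.round(r[0],1),np.round(r[1]),round(r[2],1))
E
```

```text
[[-0.001  0.452 -0.892]
 [ 0.001 -0.892 -0.452]
 [-1.    -0.001 -0.   ]]
t 0.1 at [ 282.2 -557.1  230. ] w 88.1 F [-0.3 -0.5  0.4] dr [-1.102e+00 -1.000e-03  1.000e-03] d cm(G) [-11.     9.33 -23.96] q6 -0.02
t 0.1 at [ 282.2 -557.1  230. ] w 88.1 F [-0.3 -0.5  0.4] dr [2.04e+00 1.00e-03 1.00e-03] d cm(G) [-11.    -9.33  23.96] q6 -0.02
top rack 1425 mid [ 613.8 -310.7   58. ] ext [118. 200.  16.] rect [ 614.8 -310.7] [111. 197.] 3.1
top tray 701 mid [626.6  19.3  27.9] ext [159. 229.  16.] rect [626.3  18.6] [213. 123.] 79.1
top dish 704 mid [599.3 297.6  27.9] ext [158. 156.  16.] rect [598.1 297.8] [155. 157.] 25.9
top dishfloor 1543 mid [599.1 298.1   7. ] ext [120. 120.  10.] rect [599.1 298.5] [120. 119.] 0.8
top BLneck 191 mid [ 376.6 -318.4  183.1] ext [29. 30. 46.] rect [ 376.7 -318.1] [29. 29.] 43.9
top BSneck 115 mid [436.6  60.9 135.5] ext [27. 26. 41.] rect [436.6  61.5] [27. 25.] 43.3
top CL 623 mid [ 432.7 -200.4  101. ] ext [65. 65. 42.] rect [ 432.8 -200.2] [64. 65.] 87.8
top CS 375 mid [375.2 321.7  78.3] ext [50. 52. 36.] rect [375.4 321.5] [51. 50.] 47.8
top cap 1
[... 226 characters left out ...]
230.  13.] rect [627.9  16.4] [214. 128.] 79.3
side dish 671 mid [601.2 296.7  27.3] ext [159. 159.  14.] rect [601.  297.4] [157. 160.] 51.8
side dishfloor 1582 mid [599.1 297.4   7. ] ext [120. 119.  10.] rect [599.2 297.5] [119. 119.] 0.2
side BLneck 172 mid [ 376.9 -319.4  180.7] ext [30. 29. 41.] rect [ 376.2 -318.4] [27. 28.] 65.8
side BSneck 174 mid [436.7  60.3 133.5] ext [25. 28. 37.] rect [436.7  60.4] [27. 26.] 73.0
side CL 492 mid [ 433.3 -199.2   99.4] ext [66. 64. 38.] rect [ 432.2 -198.5] [65. 62.] 40.1
side CS 584 mid [374.6 321.5  77.1] ext [50. 54. 33.] rect [374.5 324.4] [53. 49.] 42.0
side cap 214 mid [432.3 185.5  17.7] ext [39. 40. 15.] rect [431.9 185.6] [38. 37.] 61.5
```

Call:
apply_moves(increments=[{"gripper":100,"delta_pos":[-2.4,0,0],"dr":[0,0,0]},{"gripper":100,"delta_pos":[-2.4,0,0],"dr":[0,0,0]},{"gripper":100,"delta_pos":[-2.4,0,0],"dr":[0,0,0]},{"gripper":100,"delta_pos":[-2.4,0,0],"dr":[0,0,0]},{"gripper":100,"delta_pos":[-2.4,0,0],"dr":[0,0,0]}])

```text
t: 0.52
ee_pos: [282.2, -557.2, 351.4]
orientation: [1.961, 0.469, -1.961]
ft_force: [1.1, -0.3, -0.1]
width: 87.5
```

Call:
apply_moves(increments=[{"gripper":100,"delta_pos":[0,0,0],"dr":[-0.11,0,0]},{"gripper":100,"delta_pos":[0,0,0],"dr":[-0.11,0,0]},{"gripper":100,"delta_pos":[0,0,0],"dr":[-0.11,0,0]},{"gripper":100,"delta_pos":[0,0,0],"dr":[-0.11,0,0]},{"gripper":100,"delta_pos":[0,0,0],"dr":[-0.11,0,0]}])

```text
t: 0.93
ee_pos: [282.3, -557.3, 350.3]
orientation: [1.6, 0.9, -1.599]
ft_force: [-0.0, 0.0, 0.1]
width: 88.0
```

Call:
apply_moves(increments=[{"gripper":100,"delta_pos":[0,0,0],"dr":[-0.11,0,0]},{"gripper":100,"delta_pos":[0,0,0],"dr":[-0.11,0,0]},{"gripper":100,"delta_pos":[0,0,0],"dr":[-0.11,0,0]},{"gripper":100,"delta_pos":[0,0,0],"dr":[-0.11,0,0]},{"gripper":100,"delta_pos":[0,0,0],"dr":[-0.11,0,0]}])

```text
t: 1.35
ee_pos: [282.3, -557.3, 350.2]
orientation: [1.207, 1.212, -1.207]
ft_force: [-0.6, -0.2, -0.2]
width: 88.0
```

```bash
python3 -c "
from h import *
to([376.7,-318.5,300],goal(1))"
```

```text
t 1.35 at [ 282.3 -557.3  350.2] w 88.0 F [-0.6 -0.2 -0.2] dr [ 0.003 -0.001  0.   ] d cm(G) [  5.02   9.44 -23.88] q6 -1.12
```

Call:
apply_moves(increments=[{"gripper":100,"delta_pos":[0,0.94,-2.39],"dr":[0,0,0]},{"gripper":100,"delta_pos":[0,0.94,-2.39],"dr":[0,0,0]},{"gripper":100,"delta_pos":[0,0.94,-2.39],"dr":[0,0,0]},{"gripper":100,"delta_pos":[0,0.94,-2.39],"dr":[0,0,0]},{"gripper":100,"delta_pos":[0,0.94,-2.39],"dr":[0,0,0]}])

```text
t: 1.77
ee_pos: [329.7, -436.8, 350.2]
orientation: [1.211, 1.209, -1.211]
ft_force: [0.2, 0.1, 0.5]
width: 88.1
```

Call:
apply_moves(increments=[{"gripper":100,"delta_pos":[2,0.94,-2.39],"dr":[0,0,0]},{"gripper":100,"delta_pos":[2,0.94,-2.39],"dr":[0,0,0]},{"gripper":100,"delta_pos":[2,0.94,-2.39],"dr":[0,0,0]},{"gripper":100,"delta_pos":[2,0.94,-2.39],"dr":[0,0,0]},{"gripper":100,"delta_pos":[2,0.94,-2.39],"dr":[0,0,0]}])

```text
t: 2.18
ee_pos: [376.9, -317.4, 249.7]
orientation: [1.211, 1.208, -1.211]
ft_force: [1.2, 0.1, -0.3]
width: 87.7
```

```bash
python3 -c "
from h import *
to([376.7,-318.5,168],goal(1)); snap('side','s1.png')"
```

```text
t 2.18 at [ 376.9 -317.4  249.7] w 87.7 F [ 1.2  0.1 -0.3] dr [-0.002 -0.     0.   ] d cm(G) [ 8.17 -0.02  0.11] q6 -0.72
```

View pics/s1.png

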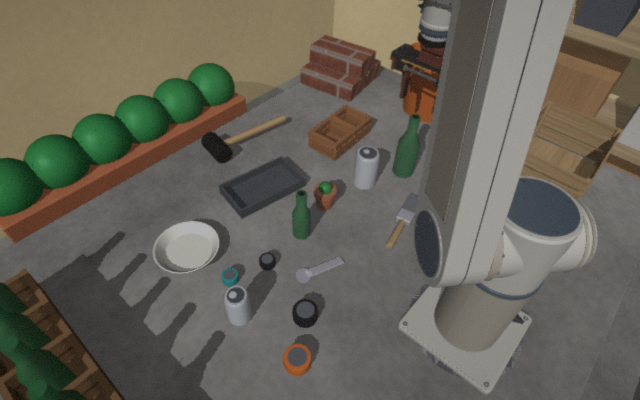

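```bash
python3 -c "
from h import *
d=load('side'); print(proj(d,[377,-317,250]),proj(d,[376.7,-318.5,200]),proj(d,[377,-317,350]))
o=ctrl.get_obs();print(o['t'],o['ee_pos'])
d=snap('side'); cv2.imwrite('pics/s2.png',cv2.resize(d['img'][0:200,280:560,::-1],None,fx=2.8,fy=2.8))
o=ctrl.get_obs();print(o['t'],o['ee_pos'])"
```

```text
[418.84165319 100.4508925 ] [415.35927449 116.40910817] [427.42602202  64.6501779 ]
2.2333 [ 375.87340894 -312.62520808  245.83166643]
2.2833 [ 375.69082713 -314.63118094  247.50366816]
```

View pics/s2.png

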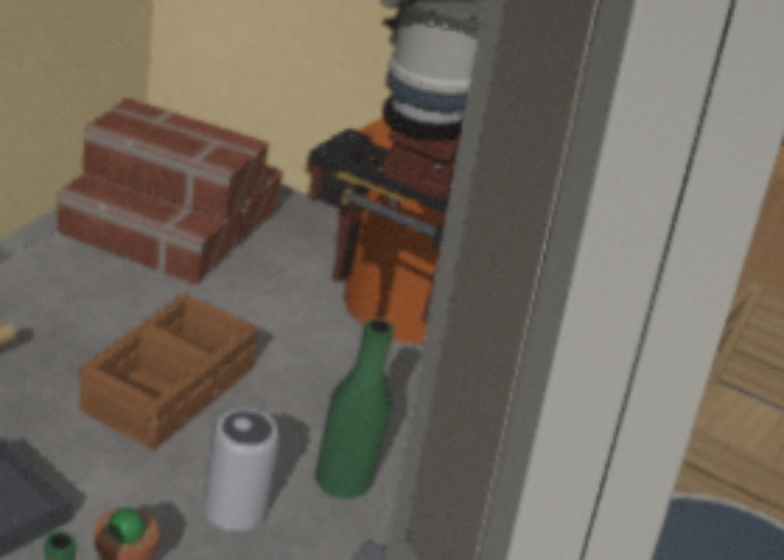

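Call:
apply_moves(increments=[{"gripper":100,"delta_pos":[1.5,0,0],"dr":[0,0,0]},{"gripper":100,"delta_pos":[1.5,0,0],"dr":[0,0,0]},{"gripper":100,"delta_pos":[0,0,0],"dr":[0,0,0]},{"gripper":100,"delta_pos":[0,0,0],"dr":[0,0,0]},{"gripper":100,"delta_pos":[0,0,0],"dr":[0,0,0]}])

```text
t: 2.7
ee_pos: [377.1, -319.6, 221.6]
orientation: [1.211, 1.207, -1.211]
ft_force: [1.3, 0.5, 0.4]
width: 88.3
```

```bash
python3 -c "
from h import *
to([376.7,-318.5,168],goal(1))"
```

```text
t 2.7 at [ 377.1 -319.6  221.6] w 88.3 F [1.3 0.5 0.4] dr [-0.003  0.001 -0.001] d cm(G) [ 5.36 -0.04 -0.11] q6 -0.72
```

Call:
apply_moves(increments=[{"gripper":100,"delta_pos":[1.3,0,-0.05],"dr":[0,0,0]},{"gripper":100,"delta_pos":[1.3,0,-0.05],"dr":[0,0,0]},{"gripper":100,"delta_pos":[1.3,0,0],"dr":[0,0,0]},{"gripper":100,"delta_pos":[0.9,0,0],"dr":[0,0,0]},{"gripper":100,"delta_pos":[0.5,0,0],"dr":[0,0,0]}])

```text
t: 3.12
ee_pos: [376.8, -318.1, 167.5]
orientation: [1.211, 1.208, -1.211]
ft_force: [-0.0, -0.2, -0.0]
width: 88.1
```

Call:
apply_moves(increments=[{"gripper":100,"delta_pos":[0,0,0],"dr":[0,0,0]},{"gripper":25,"delta_pos":[0,0,0],"dr":[0,0,0]},{"gripper":10,"delta_pos":[0,0,0],"dr":[0,0,0]},{"gripper":0,"delta_pos":[0,0,0],"dr":[0,0,0]},{"gripper":0,"delta_pos":[0,0,0],"dr":[0,0,0]}])

```text
t: 3.53
ee_pos: [377.2, -318.0, 168.3]
orientation: [1.211, 1.207, -1.21]
ft_force: [0.1, 0.8, -0.0]
width: 64.5
```

Call:
apply_moves(increments=[{"gripper":0,"delta_pos":[0,0,0],"dr":[0,0,0]},{"gripper":0,"delta_pos":[0,0,0],"dr":[0,0,0]},{"gripper":0,"delta_pos":[0,0,0],"dr":[0,0,0]},{"gripper":0,"delta_pos":[0,0,0],"dr":[0,0,0]},{"gripper":0,"delta_pos":[0,0,0],"dr":[0,0,0]}])

```text
t: 3.95
ee_pos: [376.9, -317.7, 167.7]
orientation: [1.211, 1.208, -1.211]
ft_force: [0.4, 0.3, 0.5]
width: 31.4
```

```bash
python3 -c "
from h import *
to([612.5,-268.5,280],goal(1))"
```

```text
t 3.95 at [ 376.9 -317.7  167.7] w 31.4 F [0.4 0.3 0.5] dr [-0.002 -0.     0.   ] d cm(G) [-11.23  23.56  -4.92] q6 -0.72
```

Call:
apply_moves(increments=[{"gripper":0,"delta_pos":[0,0,0],"dr":[0,0,0]},{"gripper":0,"delta_pos":[0,0,0],"dr":[0,0,0]},{"gripper":0,"delta_pos":[0,0,0],"dr":[0,0,0]},{"gripper":0,"delta_pos":[0,0,0],"dr":[0,0,0]},{"gripper":0,"delta_pos":[-0.5,0,0],"dr":[0,0,0]}])

```text
t: 4.37
ee_pos: [376.1, -317.1, 171.8]
orientation: [1.211, 1.211, -1.211]
ft_force: [0.1, 1.0, -3.6]
width: 27.8
```

Call:
apply_moves(increments=[{"gripper":0,"delta_pos":[-1.5,0,0],"dr":[0,0,0]},{"gripper":0,"delta_pos":[-2,0,0],"dr":[0,0,0]},{"gripper":0,"delta_pos":[-2,0,0],"dr":[0,0,0]},{"gripper":0,"delta_pos":[-2,0,0],"dr":[0,0,0]},{"gripper":0,"delta_pos":[-1,0,0],"dr":[0,0,0]}])

```text
t: 4.78
ee_pos: [377.3, -318.1, 259.8]
orientation: [1.21, 1.206, -1.21]
ft_force: [1.5, 0.2, -3.4]
width: 27.2
```

```bash
python3 -c "
from h import *
to([612.5,-268.5,250],goal(1))"
```

```text
t 4.78 at [ 377.3 -318.1  259.8] w 27.2 F [ 1.5  0.2 -3.4] dr [-0.002  0.001 -0.002] d cm(G) [ 0.98 23.52 -4.96] q6 -0.72
```

Call:
apply_moves(increments=[{"gripper":0,"delta_pos":[0,1,-0.5],"dr":[0,0,0]},{"gripper":0,"delta_pos":[0,2,-0.5],"dr":[0,0,0]},{"gripper":0,"delta_pos":[0,2.2,-0.5],"dr":[0,0,0]},{"gripper":0,"delta_pos":[0,2.2,-0.5],"dr":[0,0,0]},{"gripper":0,"delta_pos":[0,2.2,-0.5],"dr":[0,0,0]}])

```text
t: 5.2
ee_pos: [473.7, -291.8, 256.2]
orientation: [1.211, 1.21, -1.211]
ft_force: [-0.0, 0.2, -3.0]
width: 27.6
```

Call:
apply_moves(increments=[{"gripper":0,"delta_pos":[0,2.2,-0.5],"dr":[0,0,0]},{"gripper":0,"delta_pos":[0,2.2,-0.5],"dr":[0,0,0]},{"gripper":0,"delta_pos":[0,2.2,-0.5],"dr":[0,0,0]},{"gripper":0,"delta_pos":[0,2.2,-0.5],"dr":[0,0,0]},{"gripper":0,"delta_pos":[0,2.2,-0.5],"dr":[0,0,0]}])

```text
t: 5.62
ee_pos: [583.8, -266.8, 255.6]
orientation: [1.21, 1.211, -1.212]
ft_force: [-0.1, 0.2, -4.1]
width: 27.5
```

Call:
apply_moves(increments=[{"gripper":0,"delta_pos":[0,1.8,0],"dr":[0,0,0]},{"gripper":0,"delta_pos":[0,1.1,0],"dr":[0,0,0]},{"gripper":0,"delta_pos":[0,0,0],"dr":[0,0,0]},{"gripper":0,"delta_pos":[0,0,0],"dr":[0,0,0]},{"gripper":0,"delta_pos":[0,0,0],"dr":[0,0,0]}])

```text
t: 6.03
ee_pos: [610.8, -268.0, 256.8]
orientation: [1.21, 1.21, -1.212]
ft_force: [-0.7, 0.6, -3.5]
width: 27.5
```

```bash
python3 -c "
from h import *
to([612.5,-268.5,178],goal(1)); d=snap('side'); cv2.imwrite('pics/s3.png',cv2.resize(d['img'][0:200,280:560,::-1],None,fx=2.8,fy=2.8))"
```

```text
t 6.03 at [ 610.8 -268.   256.8] w 27.5 F [-0.7  0.6 -3.5] dr [-0.002 -0.001  0.002] d cm(G) [7.88 0.17 0.05] q6 -0.43
```

View pics/s3.png

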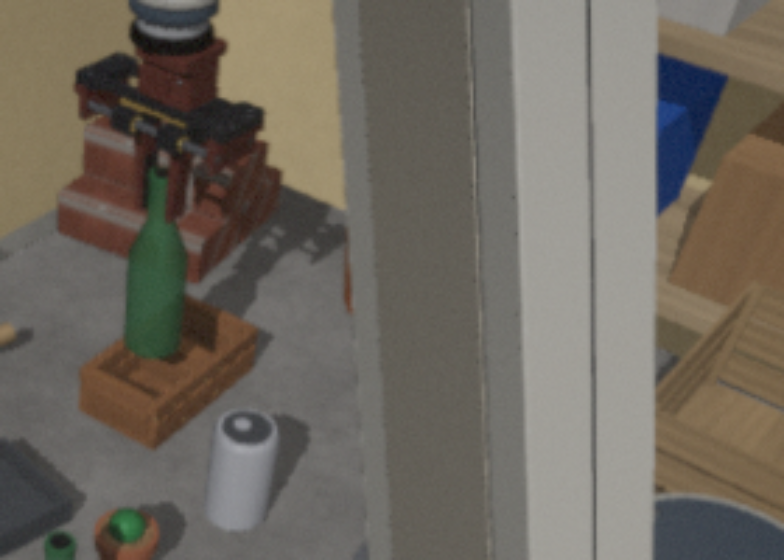

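The bottle hangs upright at crop (155,290), over the wide bay. Lowering it now.

Call:
apply_moves(increments=[{"gripper":0,"delta_pos":[1.5,0.1,0],"dr":[0,0,0]},{"gripper":0,"delta_pos":[1.5,0,0],"dr":[0,0,0]},{"gripper":0,"delta_pos":[1.5,0,0],"dr":[0,0,0]},{"gripper":0,"delta_pos":[1.5,0,0],"dr":[0,0,0]},{"gripper":0,"delta_pos":[1,0,0],"dr":[0,0,0]}])

```text
t: 6.5
ee_pos: [611.5, -268.2, 186.4]
orientation: [1.211, 1.21, -1.212]
ft_force: [-0.0, 0.9, -3.7]
width: 27.5
```

Call:
apply_moves(increments=[{"gripper":0,"delta_pos":[0.3,0,0],"dr":[0,0,0]},{"gripper":0,"delta_pos":[0.2,0,0],"dr":[0,0,0]},{"gripper":0,"delta_pos":[0,0,0],"dr":[0,0,0]},{"gripper":0,"delta_pos":[0,0,0],"dr":[0,0,0]},{"gripper":0,"delta_pos":[0,0,0],"dr":[0,0,0]}])

```text
t: 6.92
ee_pos: [613.5, -268.5, 183.7]
orientation: [1.211, 1.207, -1.21]
ft_force: [-0.4, -0.3, -3.3]
width: 27.8
```

```bash
python3 -c "
from h import *
to([612.5,-268.5,178],goal(1))"
```

```text
t 6.92 at [ 613.5 -268.5  183.7] w 27.8 F [-0.4 -0.3 -3.3] dr [-0.002  0.001 -0.001] d cm(G) [ 0.57 -0.1   0.  ] q6 -0.43
```

Call:
apply_moves(increments=[{"gripper":0,"delta_pos":[0.2,0,0],"dr":[0,0,0]},{"gripper":0,"delta_pos":[0.1,0,0],"dr":[0,0,0]},{"gripper":0,"delta_pos":[0.1,0,0],"dr":[0,0,0]},{"gripper":0,"delta_pos":[0.1,0,0],"dr":[0,0,0]},{"gripper":0,"delta_pos":[0,0,0],"dr":[0,0,0]}])

```text
t: 7.33
ee_pos: [613.1, -268.2, 177.7]
orientation: [1.211, 1.208, -1.211]
ft_force: [-0.5, -0.7, -3.3]
width: 27.7
```

```bash
python3 -c "
from h import *
to([612.5,-268.5,178],goal(1))"
```

```text
t 7.33 at [ 613.1 -268.2  177.7] w 27.7 F [-0.5 -0.7 -3.3] dr [-0.002  0.    -0.   ] d cm(G) [-0.03 -0.06  0.03] q6 -0.43
```

Call:
apply_moves(increments=[{"gripper":0,"delta_pos":[0.1,0,0],"dr":[0,0,0]},{"gripper":0,"delta_pos":[0,0,0],"dr":[0,0,0]},{"gripper":0,"delta_pos":[0.1,0,0],"dr":[0,0,0]},{"gripper":0,"delta_pos":[0,0,0],"dr":[0,0,0]},{"gripper":0,"delta_pos":[0,0,0],"dr":[0,0,0]}])

```text
t: 7.75
ee_pos: [613.7, -268.4, 177.5]
orientation: [1.211, 1.206, -1.21]
ft_force: [-2.0, 2.0, 9.1]
width: 27.5
```

```bash
python3 -c "
from h import *
to([612.5,-268.5,178],goal(1))"
```

```text
t 7.75 at [ 613.7 -268.4  177.5] w 27.5 F [-2.   2.   9.1] dr [-0.002  0.001 -0.002] d cm(G) [-0.05 -0.12  0.01] q6 -0.43
```

Call:
apply_moves(increments=[{"gripper":40,"delta_pos":[0,0,0],"dr":[0,0,0]},{"gripper":60,"delta_pos":[0,0,0],"dr":[0,0,0]},{"gripper":80,"delta_pos":[0,0,0],"dr":[0,0,0]},{"gripper":80,"delta_pos":[0,0,0],"dr":[0,0,0]},{"gripper":80,"delta_pos":[0,0,0],"dr":[0,0,0]}])

```text
t: 8.17
ee_pos: [612.9, -268.2, 175.4]
orientation: [1.211, 1.208, -1.211]
ft_force: [0.2, -0.5, -0.9]
width: 57.5
```

Call:
apply_moves(increments=[{"gripper":80,"delta_pos":[-1,0,0],"dr":[0,0,0]},{"gripper":80,"delta_pos":[-1.5,0,0],"dr":[0,0,0]},{"gripper":80,"delta_pos":[-1.5,0,0],"dr":[0,0,0]},{"gripper":80,"delta_pos":[-1.5,0,0],"dr":[0,0,0]},{"gripper":80,"delta_pos":[-1.3,0,0],"dr":[0,0,0]}])

```text
t: 8.58
ee_pos: [613.2, -268.3, 245.4]
orientation: [1.211, 1.207, -1.21]
ft_force: [-0.9, 0.3, -0.2]
width: 70.2
```

Call:
apply_moves(increments=[{"gripper":80,"delta_pos":[0,-1,-1.9],"dr":[0,0,0]},{"gripper":80,"delta_pos":[0,-1.7,-3.1],"dr":[0,0,0]},{"gripper":80,"delta_pos":[0,-1.7,-3.1],"dr":[0,0,0]},{"gripper":80,"delta_pos":[0,-1.7,-3.1],"dr":[0,0,0]},{"gripper":80,"delta_pos":[0,-1.7,-3.1],"dr":[0,0,0]}])

```text
t: 9.0
ee_pos: [534.4, -124.0, 244.3]
orientation: [1.211, 1.208, -1.211]
ft_force: [0.5, 0.0, -0.1]
width: 70.5
```

Call:
apply_moves(increments=[{"gripper":80,"delta_pos":[0,-1.7,-3.1],"dr":[0,0,0]},{"gripper":80,"delta_pos":[0,-1.7,-3.1],"dr":[0,0,0]},{"gripper":80,"delta_pos":[0,-1.7,-3.1],"dr":[0,0,0]},{"gripper":80,"delta_pos":[0,-1.7,-3.1],"dr":[0,0,0]},{"gripper":80,"delta_pos":[0,-1.7,-3.1],"dr":[0,0,0]}])

```text
t: 9.42
ee_pos: [449.7, 31.3, 244.4]
orientation: [1.212, 1.207, -1.21]
ft_force: [0.7, 0.4, 0.7]
width: 70.3
```

```bash
python3 -c "
from h import *
to([436.7,60.8,119],goal(1)); d=snap('side'); cv2.imwrite('pics/s4.png',d['img'][:,:,::-1])"
```

```text
t 9.42 at [449.7  31.3 244.4] w 70.3 F [0.7 0.4 0.7] dr [-0.002 -0.    -0.001] d cm(G) [12.54 -1.3  -2.95] q6 0.05
```

View pics/s4.png

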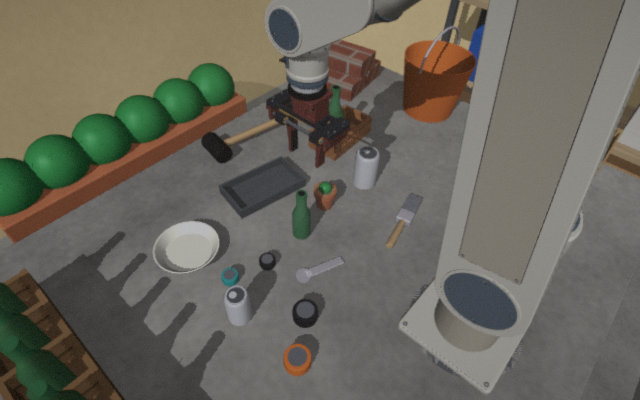

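The large bottle stands in the rack at (336,105) and nothing else has moved. On to the small bottle.

Call:
apply_moves(increments=[{"gripper":80,"delta_pos":[0,-0.9,-1.9],"dr":[0,0,0]},{"gripper":80,"delta_pos":[2,-0.4,-1.05],"dr":[0,0,0]},{"gripper":80,"delta_pos":[3,0,0],"dr":[0,0,0]},{"gripper":80,"delta_pos":[2,0,0],"dr":[0,0,0]},{"gripper":80,"delta_pos":[0,0,0],"dr":[0,0,0]}])

```text
t: 9.88
ee_pos: [435.4, 59.7, 171.3]
orientation: [1.207, 1.212, -1.214]
ft_force: [-0.9, -0.1, -0.4]
width: 69.9
```

Call:
apply_moves(increments=[{"gripper":80,"delta_pos":[0,0,0],"dr":[0,0,0]},{"gripper":80,"delta_pos":[0,0,0],"dr":[0,0,0]},{"gripper":80,"delta_pos":[0,0,0],"dr":[0,0,0]},{"gripper":80,"delta_pos":[0,0,0],"dr":[0,0,0]},{"gripper":80,"delta_pos":[0,0,0],"dr":[0,0,0]}])

```text
t: 10.3
ee_pos: [438.3, 59.6, 174.6]
orientation: [1.212, 1.207, -1.209]
ft_force: [-0.1, -0.3, -0.3]
width: 70.5
```

```bash
python3 -c "
from h import *
to([436.7,60.8,119],goal(1))"
```

```text
t 10.3 at [438.3  59.6 174.6] w 70.5 F [-0.1 -0.3 -0.3] dr [-0.002 -0.    -0.002] d cm(G) [ 5.56 -0.16 -0.12] q6 0.11
```

Call:
apply_moves(increments=[{"gripper":80,"delta_pos":[1.5,-0.1,-0.1],"dr":[0,0,0]},{"gripper":80,"delta_pos":[1.5,0,0],"dr":[0,0,0]},{"gripper":80,"delta_pos":[1.5,0,0],"dr":[0,0,0]},{"gripper":80,"delta_pos":[0.7,0,0],"dr":[0,0,0]},{"gripper":80,"delta_pos":[0.4,0,0],"dr":[0,0,0]}])

```text
t: 10.72
ee_pos: [436.4, 60.6, 117.2]
orientation: [1.21, 1.209, -1.212]
ft_force: [-0.4, 0.1, 0.7]
width: 70.2
```

Call:
apply_moves(increments=[{"gripper":80,"delta_pos":[0,0,0],"dr":[0,0,0]},{"gripper":20,"delta_pos":[0,0,0],"dr":[0,0,0]},{"gripper":0,"delta_pos":[0,0,0],"dr":[0,0,0]},{"gripper":0,"delta_pos":[0,0,0],"dr":[0,0,0]},{"gripper":0,"delta_pos":[0,0,0],"dr":[0,0,0]}])

```text
t: 11.13
ee_pos: [437.0, 60.7, 118.2]
orientation: [1.211, 1.208, -1.21]
ft_force: [0.3, -0.6, -0.3]
width: 47.4
```

Call:
apply_moves(increments=[{"gripper":0,"delta_pos":[0,0,0],"dr":[0,0,0]},{"gripper":0,"delta_pos":[0,0,0],"dr":[0,0,0]},{"gripper":0,"delta_pos":[0,0,0],"dr":[0,0,0]},{"gripper":0,"delta_pos":[0,0,0],"dr":[0,0,0]},{"gripper":0,"delta_pos":[0,0,0],"dr":[0,0,0]}])

```text
t: 11.55
ee_pos: [436.7, 60.6, 117.7]
orientation: [1.211, 1.208, -1.211]
ft_force: [0.2, 0.5, 1.5]
width: 25.9
```

```bash
python3 -c "
from h import *
to([617.3,-364.5,240],goal(1))"
```

```text
t 11.55 at [436.7  60.6 117.7] w 25.9 F [0.2 0.5 1.5] dr [-0.002 -0.    -0.   ] d cm(G) [-12.23  18.06  42.51] q6 0.11
```

Call:
apply_moves(increments=[{"gripper":0,"delta_pos":[-0.4,0,0],"dr":[0,0,0]},{"gripper":0,"delta_pos":[-1.6,0,0],"dr":[0,0,0]},{"gripper":0,"delta_pos":[-3,0,0],"dr":[0,0,0]},{"gripper":0,"delta_pos":[-3,0,0],"dr":[0,0,0]},{"gripper":0,"delta_pos":[-3,0,0],"dr":[0,0,0]}])

```text
t: 11.97
ee_pos: [435.9, 60.6, 228.8]
orientation: [1.21, 1.209, -1.212]
ft_force: [0.3, 0.5, -1.9]
width: 25.3
```

Call:
apply_moves(increments=[{"gripper":0,"delta_pos":[-3,0,0],"dr":[0,0,0]},{"gripper":0,"delta_pos":[-1,0,0],"dr":[0,0,0]},{"gripper":0,"delta_pos":[0,0,1],"dr":[0,0,0]},{"gripper":0,"delta_pos":[0,0,2.5],"dr":[0,0,0]},{"gripper":0,"delta_pos":[0,0,3.3],"dr":[0,0,0]}])

```text
t: 12.38
ee_pos: [435.4, -7.5, 266.1]
orientation: [1.208, 1.211, -1.21]
ft_force: [0.5, -0.4, -2.0]
width: 25.7
```

```bash
python3 -c "
from h import *
to([617.3,-364.5,265],goal(1))"
```

```text
t 12.38 at [435.4  -7.5 266.1] w 25.7 F [ 0.5 -0.4 -2. ] dr [ 0.001 -0.     0.002] d cm(G) [ 0.11 18.19 35.7 ] q6 -0.05
```

Call:
apply_moves(increments=[{"gripper":0,"delta_pos":[0,0,3.4],"dr":[0,0,0]},{"gripper":0,"delta_pos":[0,0,3.4],"dr":[0,0,0]},{"gripper":0,"delta_pos":[0,0,3.4],"dr":[0,0,0]},{"gripper":0,"delta_pos":[0,0,3.4],"dr":[0,0,0]},{"gripper":0,"delta_pos":[0,0,3.4],"dr":[0,0,0]}])

```text
t: 12.8
ee_pos: [434.4, -179.1, 265.4]
orientation: [1.21, 1.212, -1.213]
ft_force: [0.9, -0.9, -2.0]
width: 25.7
```

Call:
apply_moves(increments=[{"gripper":0,"delta_pos":[0,0,3.4],"dr":[0,0,0]},{"gripper":0,"delta_pos":[0,0,3.4],"dr":[0,0,0]},{"gripper":0,"delta_pos":[0,0,3.4],"dr":[0,0,0]},{"gripper":0,"delta_pos":[0,0,3.4],"dr":[0,0,0]},{"gripper":0,"delta_pos":[0,1,2.4],"dr":[0,0,0]}])

```text
t: 13.22
ee_pos: [443.0, -339.8, 264.8]
orientation: [1.212, 1.212, -1.214]
ft_force: [-0.1, 0.2, -1.2]
width: 25.6
```

Call:
apply_moves(increments=[{"gripper":0,"delta_pos":[0,2.5,1.6],"dr":[0,0,0]},{"gripper":0,"delta_pos":[0,3,1.1],"dr":[0,0,0]},{"gripper":0,"delta_pos":[0,3,0],"dr":[0,0,0]},{"gripper":0,"delta_pos":[0,3,0],"dr":[0,0,0]},{"gripper":0,"delta_pos":[0,3,0],"dr":[0,0,0]}])

```text
t: 13.63
ee_pos: [590.4, -365.2, 264.0]
orientation: [1.211, 1.213, -1.213]
ft_force: [-0.3, -0.2, -1.4]
width: 26.0
```

Call:
apply_moves(increments=[{"gripper":0,"delta_pos":[0,1.5,0],"dr":[0,0,0]},{"gripper":0,"delta_pos":[0,1,0],"dr":[0,0,0]},{"gripper":0,"delta_pos":[0,0,0],"dr":[0,0,0]},{"gripper":0,"delta_pos":[0,0,0],"dr":[0,0,0]},{"gripper":0,"delta_pos":[0,0,0],"dr":[0,0,0]}])

```text
t: 14.05
ee_pos: [614.2, -364.9, 266.5]
orientation: [1.211, 1.21, -1.212]
ft_force: [-0.8, 0.3, -2.2]
width: 25.5
```

```bash
python3 -c "
from h import *
to([617.3,-364.5,128],goal(1))"
```

```text
t 14.05 at [ 614.2 -364.9  266.5] w 25.5 F [-0.8  0.3 -2.2] dr [-0.003 -0.001  0.002] d cm(G) [13.85  0.31 -0.04] q6 -0.55
```

Call:
apply_moves(increments=[{"gripper":0,"delta_pos":[2,0.2,0],"dr":[0,0,0]},{"gripper":0,"delta_pos":[2.5,0,0],"dr":[0,0,0]},{"gripper":0,"delta_pos":[2.5,0,0],"dr":[0,0,0]},{"gripper":0,"delta_pos":[2,0,0],"dr":[0,0,0]},{"gripper":0,"delta_pos":[1.5,0,0],"dr":[0,0,0]}])

```text
t: 14.47
ee_pos: [615.8, -364.5, 160.8]
orientation: [1.211, 1.21, -1.212]
ft_force: [1.0, 0.3, -2.4]
width: 25.6
```

Call:
apply_moves(increments=[{"gripper":0,"delta_pos":[1,0,0],"dr":[0,0,0]},{"gripper":0,"delta_pos":[0.8,0,0],"dr":[0,0,0]},{"gripper":0,"delta_pos":[0.5,0,0],"dr":[0,0,0]},{"gripper":0,"delta_pos":[0,0,0],"dr":[0,0,0]},{"gripper":0,"delta_pos":[0,0,0],"dr":[0,0,0]}])

```text
t: 14.88
ee_pos: [618.1, -365.0, 140.4]
orientation: [1.211, 1.207, -1.21]
ft_force: [0.3, 0.2, -1.5]
width: 25.5
```

```bash
python3 -c "
from h import *
to([617.3,-364.5,128],goal(1))"
```

```text
t 14.88 at [ 618.1 -365.   140.4] w 25.5 F [ 0.3  0.2 -1.5] dr [-0.002  0.001 -0.001] d cm(G) [ 1.24 -0.08 -0.05] q6 -0.55
```

Call:
apply_moves(increments=[{"gripper":0,"delta_pos":[0.5,0,0],"dr":[0,0,0]},{"gripper":0,"delta_pos":[0.3,0,0],"dr":[0,0,0]},{"gripper":0,"delta_pos":[0.2,0,0],"dr":[0,0,0]},{"gripper":0,"delta_pos":[0.1,0,0],"dr":[0,0,0]},{"gripper":0,"delta_pos":[0.1,0,0],"dr":[0,0,0]}])

```text
t: 15.3
ee_pos: [617.9, -364.8, 127.8]
orientation: [1.211, 1.208, -1.211]
ft_force: [-0.3, 1.4, 5.5]
width: 25.4
```

Call:
apply_moves(increments=[{"gripper":0,"delta_pos":[0,0,0],"dr":[0,0,0]},{"gripper":0,"delta_pos":[0,0,0],"dr":[0,0,0]},{"gripper":0,"delta_pos":[0.1,0,0],"dr":[0,0,0]},{"gripper":0,"delta_pos":[0,0,0],"dr":[0,0,0]},{"gripper":0,"delta_pos":[0,0,0],"dr":[0,0,0]}])

```text
t: 15.72
ee_pos: [618.1, -364.9, 127.7]
orientation: [1.211, 1.207, -1.21]
ft_force: [-0.8, 0.6, 5.0]
width: 25.3
```

```bash
python3 -c "
from h import *
to([617.3,-364.5,128],goal(1))"
```

```text
t 15.72 at [ 618.1 -364.9  127.7] w 25.3 F [-0.8  0.6  5. ] dr [-0.002  0.    -0.001] d cm(G) [-0.03 -0.08 -0.04] q6 -0.55
```

Call:
apply_moves(increments=[{"gripper":40,"delta_pos":[0,0,0],"dr":[0,0,0]},{"gripper":60,"delta_pos":[0,0,0],"dr":[0,0,0]},{"gripper":80,"delta_pos":[0,0,0],"dr":[0,0,0]},{"gripper":80,"delta_pos":[0,0,0],"dr":[0,0,0]},{"gripper":80,"delta_pos":[0,0,0],"dr":[0,0,0]}])

```text
t: 16.13
ee_pos: [617.7, -364.7, 126.4]
orientation: [1.211, 1.208, -1.211]
ft_force: [0.2, 0.1, 0.2]
width: 55.4
```

Call:
apply_moves(increments=[{"gripper":80,"delta_pos":[-1,0,0],"dr":[0,0,0]},{"gripper":80,"delta_pos":[-2,0,0],"dr":[0,0,0]},{"gripper":80,"delta_pos":[-3,0,0],"dr":[0,0,0]},{"gripper":80,"delta_pos":[-3.2,0,0],"dr":[0,0,0]},{"gripper":80,"delta_pos":[-3,0,0],"dr":[0,0,0]}])

```text
t: 16.55
ee_pos: [617.8, -364.7, 250.8]
orientation: [1.211, 1.208, -1.211]
ft_force: [1.1, -0.5, 1.4]
width: 70.2
```

Call:
apply_moves(increments=[{"gripper":100,"delta_pos":[0,-1.2,-1],"dr":[0,0,0]},{"gripper":100,"delta_pos":[0,-2.4,-2.2],"dr":[0,0,0]},{"gripper":100,"delta_pos":[0,-2.4,-2.2],"dr":[0,0,0]},{"gripper":100,"delta_pos":[0,-2.4,-2.2],"dr":[0,0,0]},{"gripper":100,"delta_pos":[0,-2.4,-2.2],"dr":[0,0,0]}])

```text
t: 16.97
ee_pos: [508.9, -265.6, 249.4]
orientation: [1.211, 1.207, -1.21]
ft_force: [0.7, -0.8, -0.3]
width: 87.2
```

Call:
apply_moves(increments=[{"gripper":100,"delta_pos":[1,-2.4,-2.2],"dr":[0,0,0]},{"gripper":100,"delta_pos":[2,-2.4,-2.2],"dr":[0,0,0]},{"gripper":100,"delta_pos":[2,-1.8,-1.4],"dr":[0,0,0]},{"gripper":100,"delta_pos":[2,-1,-0.8],"dr":[0,0,0]},{"gripper":100,"delta_pos":[1,0,0],"dr":[0,0,0]}])

```text
t: 17.38
ee_pos: [431.1, -198.3, 167.5]
orientation: [1.21, 1.212, -1.212]
ft_force: [-0.2, 0.5, -0.9]
width: 87.9
```

Call:
apply_moves(increments=[{"gripper":100,"delta_pos":[0,0,0],"dr":[0,0,0]},{"gripper":100,"delta_pos":[0,0,0],"dr":[0,0,0]},{"gripper":100,"delta_pos":[0,0,0],"dr":[0,0,0]},{"gripper":100,"delta_pos":[0,0,0],"dr":[0,0,0]},{"gripper":100,"delta_pos":[0,0,0],"dr":[0,0,0]}])

```text
t: 17.8
ee_pos: [435.2, -201.1, 169.5]
orientation: [1.211, 1.206, -1.21]
ft_force: [0.0, 0.9, 0.2]
width: 87.7
```

```bash
python3 -c "
from h import *
to([433,-199.8,77],goal(1)); d=snap('side'); cv2.imwrite('pics/s5.png',cv2.resize(d['img'][50:250,250:530,::-1],None,fx=2.8,fy=2.8))"
```

```text
t 17.8 at [ 435.2 -201.1  169.5] w 87.7 F [0.  0.9 0.2] dr [-0.002  0.001 -0.002] d cm(G) [ 9.25 -0.22 -0.13] q6 -0.46
```

View pics/s5.png

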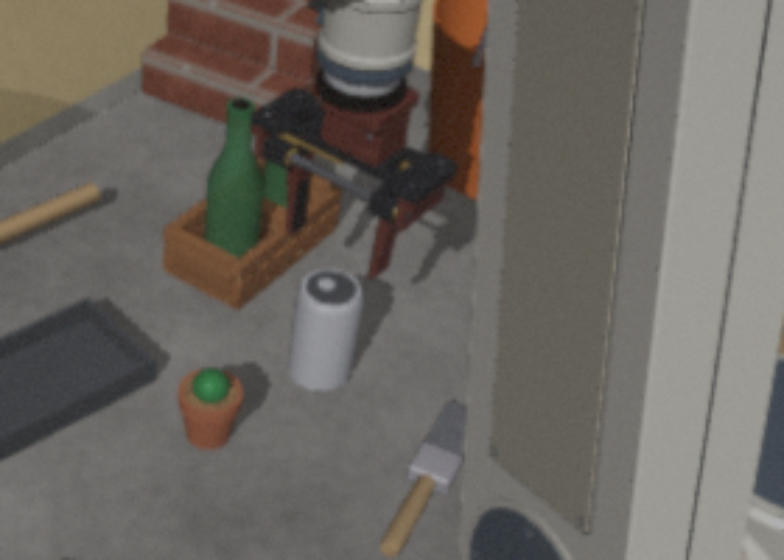

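Call:
apply_moves(increments=[{"gripper":100,"delta_pos":[2,-0.2,-0.1],"dr":[0,0,0]},{"gripper":100,"delta_pos":[2.5,0,0],"dr":[0,0,0]},{"gripper":100,"delta_pos":[2.5,0,0],"dr":[0,0,0]},{"gripper":100,"delta_pos":[1.5,0,0],"dr":[0,0,0]},{"gripper":100,"delta_pos":[0.7,0,0],"dr":[0,0,0]}])

```text
t: 18.27
ee_pos: [431.4, -199.1, 75.0]
orientation: [1.21, 1.211, -1.212]
ft_force: [0.1, -0.6, -0.0]
width: 87.7
```

Call:
apply_moves(increments=[{"gripper":100,"delta_pos":[0,0,0],"dr":[0,0,0]},{"gripper":70,"delta_pos":[0,0,0],"dr":[0,0,0]},{"gripper":60,"delta_pos":[0,0,0],"dr":[0,0,0]},{"gripper":40,"delta_pos":[0,0,0],"dr":[0,0,0]},{"gripper":40,"delta_pos":[0,0,0],"dr":[0,0,0]}])

```text
t: 18.68
ee_pos: [432.8, -199.7, 77.6]
orientation: [1.211, 1.206, -1.21]
ft_force: [0.3, 0.7, 0.5]
width: 65.7
```

Call:
apply_moves(increments=[{"gripper":40,"delta_pos":[0,0,0],"dr":[0,0,0]},{"gripper":40,"delta_pos":[0,0,0],"dr":[0,0,0]},{"gripper":40,"delta_pos":[0,0,0],"dr":[0,0,0]},{"gripper":40,"delta_pos":[0,0,0],"dr":[0,0,0]},{"gripper":40,"delta_pos":[-0.5,0,0],"dr":[0,0,0]}])

```text
t: 19.1
ee_pos: [431.9, -199.3, 81.7]
orientation: [1.211, 1.209, -1.211]
ft_force: [0.2, -0.7, 0.1]
width: 66.0
```

```bash
python3 -c "
from h import *
to([618,-29,190],goal(1))"
```

```text
t 19.1 at [ 431.9 -199.3   81.7] w 66.0 F [ 0.2 -0.7  0.1] dr [-0.002 -0.     0.   ] d cm(G) [-10.83  18.61 -17.03] q6 -0.46
```

Call:
apply_moves(increments=[{"gripper":40,"delta_pos":[-1.5,0,0],"dr":[0,0,0]},{"gripper":40,"delta_pos":[-3,0,0],"dr":[0,0,0]},{"gripper":40,"delta_pos":[-3,0,0],"dr":[0,0,0]},{"gripper":40,"delta_pos":[-2,1.2,-1],"dr":[0,0,0]},{"gripper":40,"delta_pos":[-1.3,2.4,-2.2],"dr":[0,0,0]}])

```text
t: 19.52
ee_pos: [467.6, -168.6, 192.3]
orientation: [1.213, 1.205, -1.212]
ft_force: [0.2, -1.1, -0.9]
width: 65.8
```

Call:
apply_moves(increments=[{"gripper":40,"delta_pos":[0,2.4,-2.2],"dr":[0,0,0]},{"gripper":40,"delta_pos":[0,2.4,-2.2],"dr":[0,0,0]},{"gripper":40,"delta_pos":[0,2.4,-2.2],"dr":[0,0,0]},{"gripper":40,"delta_pos":[0,2.4,-2.2],"dr":[0,0,0]},{"gripper":40,"delta_pos":[0,2.4,-2.2],"dr":[0,0,0]}])

```text
t: 19.93
ee_pos: [589.1, -56.3, 190.0]
orientation: [1.211, 1.208, -1.211]
ft_force: [0.1, 0.0, 0.1]
width: 66.2
```

Call:
apply_moves(increments=[{"gripper":40,"delta_pos":[0,2,-1.8],"dr":[0,0,0]},{"gripper":40,"delta_pos":[0,1,-1],"dr":[0,0,0]},{"gripper":40,"delta_pos":[1,0,0],"dr":[0,0,0]},{"gripper":40,"delta_pos":[2,0,0],"dr":[0,0,0]},{"gripper":40,"delta_pos":[2,0,0],"dr":[0,0,0]}])

```text
t: 20.35
ee_pos: [617.5, -30.4, 139.0]
orientation: [1.21, 1.208, -1.211]
ft_force: [-0.4, 0.6, -0.5]
width: 66.0
```

Call:
apply_moves(increments=[{"gripper":40,"delta_pos":[1.5,0,0],"dr":[0,0,0]},{"gripper":40,"delta_pos":[1,0,0],"dr":[0,0,0]},{"gripper":40,"delta_pos":[0,0,0],"dr":[0,0,0]},{"gripper":40,"delta_pos":[0,0,0],"dr":[0,0,0]},{"gripper":40,"delta_pos":[0,0,0],"dr":[0,0,0]}])

```text
t: 20.77
ee_pos: [618.6, -30.3, 115.4]
orientation: [1.211, 1.207, -1.211]
ft_force: [0.4, -0.2, 0.1]
width: 66.3
```

```bash
python3 -c "
from h import *
to([618,-29,83],goal(1))"
```

```text
t 20.77 at [618.6 -30.3 115.4] w 66.3 F [ 0.4 -0.2  0.1] dr [-0.003  0.    -0.001] d cm(G) [ 3.24 -0.06 -0.13] q6 -0.07
```

Call:
apply_moves(increments=[{"gripper":40,"delta_pos":[1,0,-0.1],"dr":[0,0,0]},{"gripper":40,"delta_pos":[1,0,0],"dr":[0,0,0]},{"gripper":40,"delta_pos":[0.7,0,0],"dr":[0,0,0]},{"gripper":40,"delta_pos":[0.4,0,0],"dr":[0,0,0]},{"gripper":40,"delta_pos":[0.1,0,0],"dr":[0,0,0]}])

```text
t: 21.18
ee_pos: [618.7, -28.6, 82.8]
orientation: [1.21, 1.208, -1.21]
ft_force: [-3.9, 0.4, 15.3]
width: 66.1
```

Call:
apply_moves(increments=[{"gripper":40,"delta_pos":[0,0,0],"dr":[0,0,0]},{"gripper":40,"delta_pos":[0,0,0],"dr":[0,0,0]},{"gripper":40,"delta_pos":[0,0,0],"dr":[0,0,0]},{"gripper":40,"delta_pos":[0,0,0],"dr":[0,0,0]},{"gripper":40,"delta_pos":[0,0,0],"dr":[0,0,0]}])

```text
t: 21.6
ee_pos: [618.7, -28.7, 82.9]
orientation: [1.211, 1.208, -1.21]
ft_force: [-0.8, 0.9, 5.3]
width: 66.2
```

```bash
python3 -c "
from h import *
to([618,-29,83],goal(1))"
```

```text
t 21.6 at [618.7 -28.7  82.9] w 66.2 F [-0.8  0.9  5.3] dr [-0.002  0.    -0.   ] d cm(G) [-0.01 -0.07  0.03] q6 -0.06
```

Call:
apply_moves(increments=[{"gripper":85,"delta_pos":[0,0,0],"dr":[0,0,0]},{"gripper":100,"delta_pos":[0,0,0],"dr":[0,0,0]},{"gripper":100,"delta_pos":[0,0,0],"dr":[0,0,0]},{"gripper":100,"delta_pos":[0,0,0],"dr":[0,0,0]},{"gripper":100,"delta_pos":[0,0,0],"dr":[0,0,0]}])

```text
t: 22.02
ee_pos: [618.3, -28.7, 82.4]
orientation: [1.211, 1.209, -1.211]
ft_force: [1.0, 0.0, 0.3]
width: 87.2
```

Call:
apply_moves(increments=[{"gripper":100,"delta_pos":[-1,0,0],"dr":[0,0,0]},{"gripper":100,"delta_pos":[-2,0,0],"dr":[0,0,0]},{"gripper":100,"delta_pos":[-3,0,0],"dr":[0,0,0]},{"gripper":100,"delta_pos":[-3,0,0],"dr":[0,0,0]},{"gripper":100,"delta_pos":[-1.5,-1,-1.4],"dr":[0,0,0]}])

```text
t: 22.43
ee_pos: [611.5, -16.2, 192.1]
orientation: [1.214, 1.202, -1.207]
ft_force: [0.6, 1.1, 0.5]
width: 87.8
```

Call:
apply_moves(increments=[{"gripper":100,"delta_pos":[0,-2,-2.9],"dr":[0,0,0]},{"gripper":100,"delta_pos":[0,-2,-2.9],"dr":[0,0,0]},{"gripper":100,"delta_pos":[0,-2,-2.9],"dr":[0,0,0]},{"gripper":100,"delta_pos":[0,-2,-2.9],"dr":[0,0,0]},{"gripper":100,"delta_pos":[0,-2,-2.9],"dr":[0,0,0]}])

```text
t: 22.85
ee_pos: [507.8, 131.6, 188.6]
orientation: [1.212, 1.208, -1.21]
ft_force: [0.1, 1.4, -0.5]
width: 88.2
```

Call:
apply_moves(increments=[{"gripper":100,"delta_pos":[0,-2,-2.9],"dr":[0,0,0]},{"gripper":100,"delta_pos":[0,-2,-2.9],"dr":[0,0,0]},{"gripper":100,"delta_pos":[0,-2,-2.9],"dr":[0,0,0]},{"gripper":100,"delta_pos":[0,-2,-2.9],"dr":[0,0,0]},{"gripper":100,"delta_pos":[0,-2,-2.9],"dr":[0,0,0]}])

```text
t: 23.27
ee_pos: [408.1, 277.0, 188.6]
orientation: [1.212, 1.208, -1.21]
ft_force: [0.4, -0.1, 0.2]
width: 87.8
```

Call:
apply_moves(increments=[{"gripper":100,"delta_pos":[1,-2,-2.9],"dr":[0,0,0]},{"gripper":100,"delta_pos":[2,-1,-1.4],"dr":[0,0,0]},{"gripper":100,"delta_pos":[2,-0.4,-0.4],"dr":[0,0,0]},{"gripper":100,"delta_pos":[0,0,0],"dr":[0,0,0]},{"gripper":100,"delta_pos":[0,0,0],"dr":[0,0,0]}])

```text
t: 23.68
ee_pos: [374.6, 322.6, 137.7]
orientation: [1.208, 1.209, -1.211]
ft_force: [0.2, -0.7, 0.0]
width: 87.9
```

```bash
python3 -c "
from h import *
to([375,321.7,57],goal(1)); d=snap('side'); cv2.imwrite('pics/s6.png',d['img'][:,:,::-1])"
```

```text
t 23.68 at [374.6 322.6 137.7] w 87.9 F [ 0.2 -0.7  0. ] dr [-0.001  0.001  0.001] d cm(G) [8.07 0.04 0.09] q6 0.69
```

View pics/s6.png

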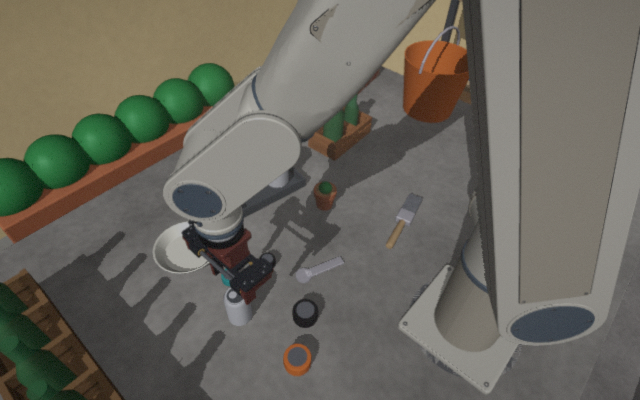

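The gripper straddles the small can at (238,300). The large can stands in the tray at about (282,175), and both bottles are in the rack. Descending to grip.

Call:
apply_moves(increments=[{"gripper":100,"delta_pos":[2,0,0],"dr":[0,0,0]},{"gripper":100,"delta_pos":[2.5,0,0],"dr":[0,0,0]},{"gripper":100,"delta_pos":[2,0,0],"dr":[0,0,0]},{"gripper":100,"delta_pos":[1,0,0],"dr":[0,0,0]},{"gripper":100,"delta_pos":[0.5,0,0],"dr":[0,0,0]}])

```text
t: 24.15
ee_pos: [375.8, 322.2, 57.5]
orientation: [1.211, 1.208, -1.212]
ft_force: [0.3, 0.1, -0.3]
width: 87.8
```

Call:
apply_moves(increments=[{"gripper":100,"delta_pos":[0,0,0],"dr":[0,0,0]},{"gripper":60,"delta_pos":[0,0,0],"dr":[0,0,0]},{"gripper":40,"delta_pos":[0,0,0],"dr":[0,0,0]},{"gripper":25,"delta_pos":[0,0,0],"dr":[0,0,0]},{"gripper":25,"delta_pos":[0,0,0],"dr":[0,0,0]}])

```text
t: 24.57
ee_pos: [375.6, 323.1, 58.5]
orientation: [1.212, 1.208, -1.209]
ft_force: [1.2, -0.1, 0.9]
width: 64.5
```

Call:
apply_moves(increments=[{"gripper":25,"delta_pos":[0,0,0],"dr":[0,0,0]},{"gripper":25,"delta_pos":[0,0,0],"dr":[0,0,0]},{"gripper":25,"delta_pos":[0,0,0],"dr":[0,0,0]},{"gripper":25,"delta_pos":[0,0,0],"dr":[0,0,0]},{"gripper":25,"delta_pos":[0,0,0],"dr":[0,0,0]}])

```text
t: 24.98
ee_pos: [375.3, 323.0, 57.9]
orientation: [1.211, 1.208, -1.21]
ft_force: [-1.1, 0.5, 5.5]
width: 52.8
```

```bash
python3 -c "
from h import *
to([636,65,140],goal(1))"
```

```text
t 24.98 at [375.3 323.   57.9] w 52.8 F [-1.1  0.5  5.5] dr [-0.002 -0.    -0.   ] d cm(G) [-8.21 26.07 25.8 ] q6 0.69
```

Call:
apply_moves(increments=[{"gripper":25,"delta_pos":[-0.5,0,0],"dr":[0,0,0]},{"gripper":25,"delta_pos":[-1.5,0,0],"dr":[0,0,0]},{"gripper":25,"delta_pos":[-3,0,0],"dr":[0,0,0]},{"gripper":25,"delta_pos":[-3,0,0],"dr":[0,0,0]},{"gripper":25,"delta_pos":[-1,1,1],"dr":[0,0,0]}])

```text
t: 25.4
ee_pos: [385.5, 314.4, 151.0]
orientation: [1.213, 1.209, -1.206]
ft_force: [0.6, 2.0, -0.8]
width: 53.0
```

Call:
apply_moves(increments=[{"gripper":25,"delta_pos":[0,2.4,2.4],"dr":[0,0,0]},{"gripper":25,"delta_pos":[0,2.4,2.4],"dr":[0,0,0]},{"gripper":25,"delta_pos":[0,2.4,2.4],"dr":[0,0,0]},{"gripper":25,"delta_pos":[0,2.4,2.4],"dr":[0,0,0]},{"gripper":25,"delta_pos":[0,2.4,2.4],"dr":[0,0,0]}])

```text
t: 25.82
ee_pos: [505.6, 191.2, 147.9]
orientation: [1.21, 1.209, -1.211]
ft_force: [1.0, 0.1, -0.0]
width: 52.6
```

Call:
apply_moves(increments=[{"gripper":25,"delta_pos":[0,2.4,2.4],"dr":[0,0,0]},{"gripper":25,"delta_pos":[0,2.4,2.4],"dr":[0,0,0]},{"gripper":25,"delta_pos":[0,2.4,2.4],"dr":[0,0,0]},{"gripper":25,"delta_pos":[0,2.4,2.4],"dr":[0,0,0]},{"gripper":25,"delta_pos":[0,2.4,2.2],"dr":[0,0,0]}])

```text
t: 26.23
ee_pos: [625.3, 72.6, 147.6]
orientation: [1.21, 1.209, -1.212]
ft_force: [0.8, 0.5, -0.1]
width: 52.8
```

Call:
apply_moves(increments=[{"gripper":25,"delta_pos":[1,1.1,1],"dr":[0,0,0]},{"gripper":25,"delta_pos":[2,0,0],"dr":[0,0,0]},{"gripper":25,"delta_pos":[2,0,0],"dr":[0,0,0]},{"gripper":25,"delta_pos":[1,0,0],"dr":[0,0,0]},{"gripper":25,"delta_pos":[0,0,0],"dr":[0,0,0]}])

```text
t: 26.65
ee_pos: [633.5, 64.0, 85.1]
orientation: [1.208, 1.212, -1.215]
ft_force: [0.2, -0.3, -0.3]
width: 52.7
```

Call:
apply_moves(increments=[{"gripper":25,"delta_pos":[0,0,0],"dr":[0,0,0]},{"gripper":25,"delta_pos":[0,0,0],"dr":[0,0,0]},{"gripper":25,"delta_pos":[0,0,0],"dr":[0,0,0]},{"gripper":25,"delta_pos":[0,0,0],"dr":[0,0,0]},{"gripper":25,"delta_pos":[0,0,0],"dr":[0,0,0]}])

```text
t: 27.07
ee_pos: [636.1, 64.4, 88.6]
orientation: [1.211, 1.207, -1.209]
ft_force: [1.0, -0.5, -0.7]
width: 52.9
```

```bash
python3 -c "
from h import *
to([636,65,64],goal(1))"
```

```text
t 27.07 at [636.1  64.4  88.6] w 52.9 F [ 1.  -0.5 -0.7] dr [-0.002 -0.    -0.001] d cm(G) [ 2.46 -0.01 -0.06] q6 0.08
```

Call:
apply_moves(increments=[{"gripper":25,"delta_pos":[0.8,0,0],"dr":[0,0,0]},{"gripper":25,"delta_pos":[0.8,0,0],"dr":[0,0,0]},{"gripper":25,"delta_pos":[0.5,0,0],"dr":[0,0,0]},{"gripper":25,"delta_pos":[0.2,0,0],"dr":[0,0,0]},{"gripper":25,"delta_pos":[0.1,0,0],"dr":[0,0,0]}])

```text
t: 27.48
ee_pos: [635.2, 64.2, 63.6]
orientation: [1.21, 1.209, -1.212]
ft_force: [-4.8, -1.3, 15.3]
width: 52.6
```

Call:
apply_moves(increments=[{"gripper":25,"delta_pos":[0,0,0],"dr":[0,0,0]},{"gripper":25,"delta_pos":[0.1,0,0],"dr":[0,0,0]},{"gripper":25,"delta_pos":[0,0,0],"dr":[0,0,0]},{"gripper":25,"delta_pos":[0,0,0],"dr":[0,0,0]},{"gripper":25,"delta_pos":[0,0,0],"dr":[0,0,0]}])

```text
t: 27.9
ee_pos: [635.6, 64.2, 63.4]
orientation: [1.21, 1.209, -1.211]
ft_force: [-3.0, -0.9, 10.0]
width: 52.8
```

```bash
python3 -c "
from h import *
to([636,65,64],goal(1))"
```

```text
t 27.9 at [635.6  64.2  63.4] w 52.8 F [-3.  -0.9 10. ] dr [-0.002  0.     0.001] d cm(G) [-0.06  0.04 -0.08] q6 0.08
```

Call:
apply_moves(increments=[{"gripper":75,"delta_pos":[0,0,0],"dr":[0,0,0]},{"gripper":85,"delta_pos":[0,0,0],"dr":[0,0,0]},{"gripper":85,"delta_pos":[0,0,0],"dr":[0,0,0]},{"gripper":85,"delta_pos":[0,0,0],"dr":[0,0,0]},{"gripper":85,"delta_pos":[0,0,0],"dr":[0,0,0]}])

```text
t: 28.32
ee_pos: [635.5, 64.2, 62.3]
orientation: [1.21, 1.209, -1.211]
ft_force: [0.1, -0.7, 0.1]
width: 74.5
```

Call:
apply_moves(increments=[{"gripper":85,"delta_pos":[-1,0,0],"dr":[0,0,0]},{"gripper":85,"delta_pos":[-2,0,0],"dr":[0,0,0]},{"gripper":85,"delta_pos":[-2,0,0],"dr":[0,0,0]},{"gripper":85,"delta_pos":[-2,0,0],"dr":[0,0,0]},{"gripper":85,"delta_pos":[-1,-1.2,-0.7],"dr":[0,0,0]}])

```text
t: 28.73
ee_pos: [626.7, 70.7, 146.1]
orientation: [1.214, 1.204, -1.207]
ft_force: [1.6, 0.3, 1.0]
width: 74.9
```

Call:
apply_moves(increments=[{"gripper":85,"delta_pos":[0,-2.4,-1.4],"dr":[0,0,0]},{"gripper":85,"delta_pos":[0,-2.4,-1.4],"dr":[0,0,0]},{"gripper":85,"delta_pos":[0,-2.4,-1.4],"dr":[0,0,0]},{"gripper":85,"delta_pos":[0,-2.4,-1.4],"dr":[0,0,0]},{"gripper":85,"delta_pos":[0,-2.4,-1.4],"dr":[0,0,0]}])

```text
t: 29.15
ee_pos: [502.8, 142.0, 143.4]
orientation: [1.211, 1.208, -1.21]
ft_force: [0.6, 0.3, 0.0]
width: 74.7
```

Call:
apply_moves(increments=[{"gripper":85,"delta_pos":[0,-2.4,-1.4],"dr":[0,0,0]},{"gripper":85,"delta_pos":[1,-2.4,-1.4],"dr":[0,0,0]},{"gripper":85,"delta_pos":[2,-1.6,-1.2],"dr":[0,0,0]},{"gripper":85,"delta_pos":[2,-0.8,-0.5],"dr":[0,0,0]},{"gripper":85,"delta_pos":[1,0,0],"dr":[0,0,0]}])

```text
t: 29.57
ee_pos: [429.5, 187.1, 81.8]
orientation: [1.208, 1.21, -1.211]
ft_force: [-0.5, 0.1, 0.4]
width: 75.0
```

Call:
apply_moves(increments=[{"gripper":85,"delta_pos":[0,0,0],"dr":[0,0,0]},{"gripper":85,"delta_pos":[0,0,0],"dr":[0,0,0]},{"gripper":85,"delta_pos":[0,0,0],"dr":[0,0,0]},{"gripper":85,"delta_pos":[0,0,0],"dr":[0,0,0]},{"gripper":85,"delta_pos":[0,0,0],"dr":[0,0,0]}])

```text
t: 29.98
ee_pos: [433.0, 186.6, 83.5]
orientation: [1.213, 1.207, -1.21]
ft_force: [0.4, 0.3, 0.4]
width: 74.8
```

```bash
python3 -c "
from h import *
to([431.7,186,12],goal(1)); d=snap('side'); cv2.imwrite('pics/s7.png',cv2.resize(d['img'][130:330,150:430,::-1],None,fx=2.8,fy=2.8))"
```

```text
t 29.98 at [433.  186.6  83.5] w 74.8 F [0.4 0.3 0.4] dr [-0.003 -0.001 -0.002] d cm(G) [ 7.15 -0.13  0.06] q6 0.38
```

View pics/s7.png

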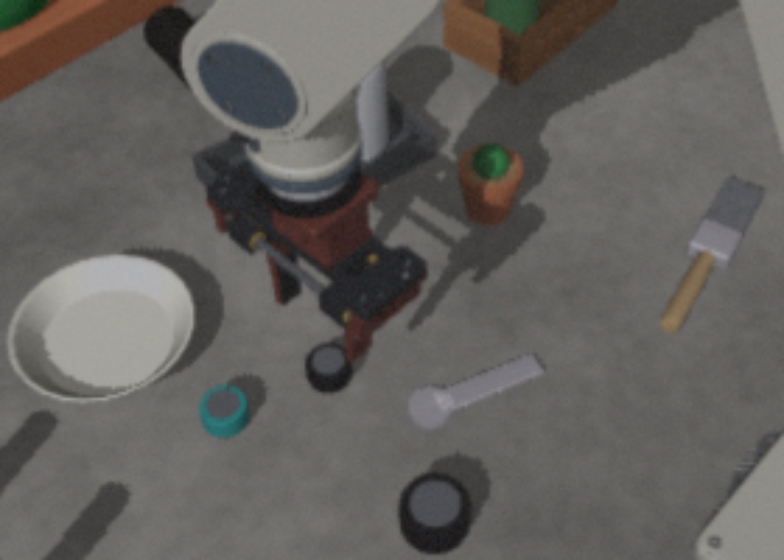

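The fingers straddle the small black cap at crop (328,367), with the larger one well away at (436,512). Descending.

Call:
apply_moves(increments=[{"gripper":85,"delta_pos":[2,-0.1,0],"dr":[0,0,0]},{"gripper":85,"delta_pos":[2,0,0],"dr":[0,0,0]},{"gripper":85,"delta_pos":[1.5,0,0],"dr":[0,0,0]},{"gripper":85,"delta_pos":[0.9,0,0],"dr":[0,0,0]},{"gripper":85,"delta_pos":[0.5,0,0],"dr":[0,0,0]}])

```text
t: 30.45
ee_pos: [430.6, 186.4, 12.8]
orientation: [1.21, 1.209, -1.212]
ft_force: [-0.7, 0.6, 0.6]
width: 75.0
```

Call:
apply_moves(increments=[{"gripper":85,"delta_pos":[0,0,0],"dr":[0,0,0]},{"gripper":50,"delta_pos":[0.1,0,0],"dr":[0,0,0]},{"gripper":20,"delta_pos":[0,0,0],"dr":[0,0,0]},{"gripper":20,"delta_pos":[0,0,0],"dr":[0,0,0]},{"gripper":20,"delta_pos":[0,0,0],"dr":[0,0,0]}])

```text
t: 30.87
ee_pos: [431.3, 186.8, 13.3]
orientation: [1.212, 1.208, -1.21]
ft_force: [-0.4, 0.4, -0.3]
width: 51.6
```

Call:
apply_moves(increments=[{"gripper":20,"delta_pos":[0,0,0],"dr":[0,0,0]},{"gripper":20,"delta_pos":[0,0,0],"dr":[0,0,0]},{"gripper":20,"delta_pos":[0,0,0],"dr":[0,0,0]},{"gripper":20,"delta_pos":[0,0,0],"dr":[0,0,0]},{"gripper":20,"delta_pos":[0,0,0],"dr":[0,0,0]}])

```text
t: 31.28
ee_pos: [431.2, 186.8, 13.0]
orientation: [1.211, 1.208, -1.21]
ft_force: [-1.9, 0.2, 6.8]
width: 39.8
```

```bash
python3 -c "
from h import *
to([599.2,297.8,80],goal(1))"
```

```text
t 31.28 at [431.2 186.8  13. ] w 39.8 F [-1.9  0.2  6.8] dr [-0.002 -0.    -0.001] d cm(G) [ -6.7  16.8 -11.1] q6 0.39
```

Call:
apply_moves(increments=[{"gripper":20,"delta_pos":[-0.5,0,0],"dr":[0,0,0]},{"gripper":20,"delta_pos":[-2,0,0],"dr":[0,0,0]},{"gripper":20,"delta_pos":[-3,0,0],"dr":[0,0,0]},{"gripper":20,"delta_pos":[-2,1,-0.7],"dr":[0,0,0]},{"gripper":20,"delta_pos":[0,2.3,-1.5],"dr":[0,0,0]}])

```text
t: 31.7
ee_pos: [463.2, 208.1, 90.9]
orientation: [1.212, 1.208, -1.21]
ft_force: [1.8, -0.2, -0.9]
width: 39.2
```

Call:
apply_moves(increments=[{"gripper":20,"delta_pos":[0,2.3,-1.5],"dr":[0,0,0]},{"gripper":20,"delta_pos":[0,2.3,-1.5],"dr":[0,0,0]},{"gripper":20,"delta_pos":[0,2.3,-1.5],"dr":[0,0,0]},{"gripper":20,"delta_pos":[0,2.3,-1.5],"dr":[0,0,0]},{"gripper":20,"delta_pos":[0,2.3,-1.5],"dr":[0,0,0]}])

```text
t: 32.12
ee_pos: [579.8, 284.0, 87.8]
orientation: [1.21, 1.209, -1.211]
ft_force: [0.8, -0.6, 1.0]
width: 39.4
```

Call:
apply_moves(increments=[{"gripper":20,"delta_pos":[0,1.3,-1],"dr":[0,0,0]},{"gripper":20,"delta_pos":[1,0.7,-0.4],"dr":[0,0,0]},{"gripper":20,"delta_pos":[2,0,0],"dr":[0,0,0]},{"gripper":20,"delta_pos":[1.5,0,0],"dr":[0,0,0]},{"gripper":20,"delta_pos":[1,0,0],"dr":[0,0,0]}])

```text
t: 32.53
ee_pos: [597.0, 296.2, 29.9]
orientation: [1.208, 1.21, -1.214]
ft_force: [-0.3, 0.8, -0.1]
width: 39.4
```

Call:
apply_moves(increments=[{"gripper":20,"delta_pos":[0,0,0],"dr":[0,0,0]},{"gripper":20,"delta_pos":[0,0,0],"dr":[0,0,0]},{"gripper":20,"delta_pos":[0,0,0],"dr":[0,0,0]},{"gripper":20,"delta_pos":[0,0,0],"dr":[0,0,0]},{"gripper":20,"delta_pos":[0,0,0],"dr":[0,0,0]}])

```text
t: 32.95
ee_pos: [599.6, 297.5, 33.7]
orientation: [1.212, 1.208, -1.209]
ft_force: [0.2, -1.5, -0.7]
width: 39.6
```

```bash
python3 -c "
from h import *
to([599.5,297.8,19.5],goal(1))"
```

```text
t 32.95 at [599.6 297.5  33.7] w 39.6 F [ 0.2 -1.5 -0.7] dr [-0.002 -0.001 -0.001] d cm(G) [ 1.42 -0.01 -0.03] q6 0.44
```

Call:
apply_moves(increments=[{"gripper":20,"delta_pos":[0.5,0,0],"dr":[0,0,0]},{"gripper":20,"delta_pos":[0.4,0,0],"dr":[0,0,0]},{"gripper":20,"delta_pos":[0.3,0,0],"dr":[0,0,0]},{"gripper":20,"delta_pos":[0.1,0,0],"dr":[0,0,0]},{"gripper":20,"delta_pos":[0,0,0],"dr":[0,0,0]}])

```text
t: 33.37
ee_pos: [598.9, 297.2, 19.3]
orientation: [1.21, 1.208, -1.211]
ft_force: [0.7, -0.3, -1.0]
width: 39.3
```

Call:
apply_moves(increments=[{"gripper":20,"delta_pos":[0,0,0],"dr":[0,0,0]},{"gripper":55,"delta_pos":[0,0,0],"dr":[0,0,0]},{"gripper":60,"delta_pos":[0,0,0],"dr":[0,0,0]},{"gripper":60,"delta_pos":[0,0,0],"dr":[0,0,0]},{"gripper":60,"delta_pos":[0,0,0],"dr":[0,0,0]}])

```text
t: 33.78
ee_pos: [599.2, 297.4, 19.8]
orientation: [1.211, 1.208, -1.211]
ft_force: [-0.4, -0.5, 0.2]
width: 52.4
```

Call:
apply_moves(increments=[{"gripper":60,"delta_pos":[-1,0,0],"dr":[0,0,0]},{"gripper":60,"delta_pos":[-2,0,0],"dr":[0,0,0]},{"gripper":60,"delta_pos":[-3,0,0],"dr":[0,0,0]},{"gripper":60,"delta_pos":[-3,0,0],"dr":[0,0,0]},{"gripper":60,"delta_pos":[-3,0,0],"dr":[0,0,0]}])

```text
t: 34.2
ee_pos: [598.9, 297.2, 141.5]
orientation: [1.211, 1.208, -1.211]
ft_force: [0.3, 0.7, -1.1]
width: 52.6
```

Call:
apply_moves(increments=[{"gripper":60,"delta_pos":[-3,0,0],"dr":[0,0,0]},{"gripper":60,"delta_pos":[-3,-2,0],"dr":[0,0,0]},{"gripper":60,"delta_pos":[-3,-3,0],"dr":[0,0,0]},{"gripper":60,"delta_pos":[-3,-3,0],"dr":[0,0,0]},{"gripper":60,"delta_pos":[-2,-3,0],"dr":[0,0,0]}])

```text
t: 34.62
ee_pos: [489.7, 297.7, 282.1]
orientation: [1.214, 1.207, -1.208]
ft_force: [-0.4, 0.6, 0.7]
width: 52.8
```

Call:
apply_moves(increments=[{"gripper":60,"delta_pos":[0,-3,0],"dr":[0,0,0]},{"gripper":60,"delta_pos":[0,-3,0],"dr":[0,0,0]},{"gripper":60,"delta_pos":[0,-2,0],"dr":[0,0,0]},{"gripper":60,"delta_pos":[0,0,0],"dr":[0,0,0]},{"gripper":60,"delta_pos":[0,0,0],"dr":[0,0,0]}])

```text
t: 35.03
ee_pos: [409.9, 297.9, 279.7]
orientation: [1.211, 1.208, -1.208]
ft_force: [1.1, 0.9, 0.3]
width: 52.6
```

```bash
cat > chk.py <<'E'
from h import *
o=ctrl.get_obs(); print(o['t'],o['ee_pos'])
for n in('top','side'):
    P=cloud(snap(n,n+'_end.png')).reshape(-1,3)
    for nm,c,zr,hw in[('BL',(613,-268),(165,216),(30,30)),('BS',(618,-365),(122,166),(30,30)),('CL',(618,-29),(70,127),(45,45)),('CS',(636,65),(60,102),(40,40)),('cap',(599,298),(17,34),(35,35)),('pot',(459,-55),(10,90),(45,45))]:
        q=P[(abs(P[:,0]-c[0])<hw[0])&(abs(P[:,1]-c[1])<hw[1])&(P[:,2]>zr[0])&(P[:,2]<zr[1])]
        if len(q)<5: print(n,nm,len(q));continue
        lo,hi=q.min(0),q.max(0)
        print(n,nm,len(q),'mid',((lo+hi)/2).round(1),'ext',(hi-lo).round(),'ztop',np.percentile(q[:,2],95).round(1))
E
python3 chk.py
```

```text
35.0333 [409.92092527 297.91738719 279.6716399 ]
top BL 189 mid [ 611.8 -269.4  189.9] ext [28. 30. 49.] ztop 212.1
top BS 155 mid [ 616.9 -363.7  144. ] ext [28. 26. 42.] ztop 162.6
top CL 635 mid [616.4 -29.5  99.2] ext [64. 64. 55.] ztop 124.5
top CS 375 mid [633.5  65.   81. ] ext [52. 52. 42.] ztop 99.3
top cap 179 mid [595.2 295.6  25.4] ext [39. 37. 17.] ztop 31.9
top pot 479 mid [459.  -56.1  66.8] ext [60. 61. 39.] ztop 83.4
side BL 162 mid [ 610.9 -269.5  188.4] ext [29. 29. 46.] ztop 209.9
side BS 112 mid [ 617.  -362.5  142.2] ext [27. 30. 39.] ztop 158.8
side CL 598 mid [615.7 -27.7  96.9] ext [66. 63. 54.] ztop 122.1
side CS 270 mid [634.5  64.3  81.1] ext [51. 49. 38.] ztop 97.5
side cap 199 mid [597.6 296.4  24.3] ext [42. 40. 14.] ztop 29.6
side pot 493 mid [461.  -57.7  47.9] ext [64. 64. 75.] ztop 80.8
```

View pics/top_end.png

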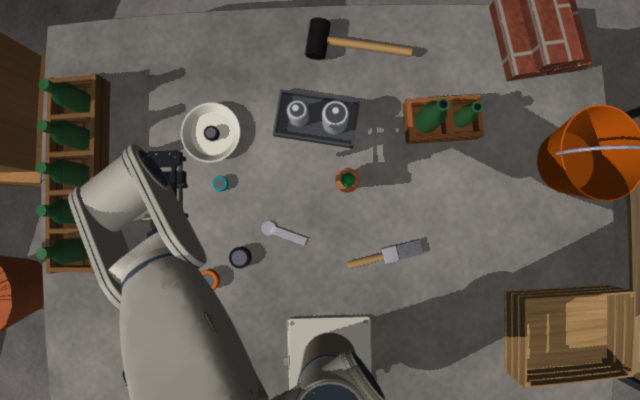

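View pics/side_end.png

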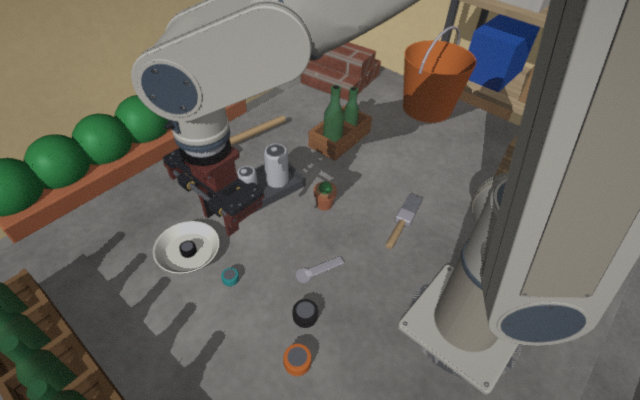

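Both views show everything in place: the bottles upright in the rack at top (430,115) and (467,112), the cans in the tray at (297,112) and (335,117), the cap in the dish at (211,133), and the pot unmoved. Handing in.

```bash
python3 -c "
from workcell import ctrl
print(ctrl.close_job())"
```

```text
the job is handed in; nothing more can be done
None
```

All five items are in place and the job was handed in at about 35 s, well inside the 128 s limit. `close_job` gives no verdict, so the results below are my own final checks with both cameras.

| Item | Final position | Check |
|---|---|---|
| Large bottle | Wide bay of the rack | About 1–2 mm from the bay centre, top at 210–212 mm (210 expected) |
| Small bottle | Narrow bay of the rack | About 1–2 mm from the bay centre, top at 159–163 mm (160 expected) |
| Large can | Tray | Within about 3 mm of where I aimed, upright, top at 122–125 mm (121 expected) |
| Small can | Tray | Within about 3 mm of where I aimed, upright, top at 98–99 mm (96 expected) |
| Smaller black cap | Dish | About 4 mm from the dish centre, lying flat |

- **Bottles:** I carried each by the neck, lowered it until the wrist force showed it touching the floor, then opened the fingers.
- **Cactus:** its measured position changed by only about 1–2 mm, which is within camera error.
- **Look-alike caps:** the turquoise, orange and larger black caps were left alone.
- **Disagreements:** the two cameras differed by 1–3 mm, about what the calibration allows. No check failed.

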